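# Load the cheese irons into the hot steriliser

### The arm

A 6-joint arm with a two-finger parallel gripper is mounted at the origin on the work surface. World frame = base frame: x ahead of the robot, y to its left, z up, the work surface at z = 0. Lengths are in m, angles in degrees, forces in N, time in s.
With the tool pointing down it reaches from about 0.4 to 0.825 m from the base axis. Payload 7 kg.
Tool frame: the origin (TCP) lies midway between the tips of the shut fingers; the grasp point (between the pads) lies 19 mm behind it; x points along the fingers, z is the direction in which the jaws open and shut, and the axes are right-handed (so a half turn about x gives the same grasp; the last joint's range is limited). The gripper opens to 88 mm and grips with 3 to 60 N. Pads are 19 mm wide; open, the fingers measure 130 mm over their backs; the gripper's body (78 mm by 193 mm) begins 47 mm behind the grasp point.
Start: joints at [-48.925, 20.546, 0.682, 0, -70.136, -16.507], TCP at [0.281, -0.614, 0.227] pointing down, gripper open.
Joint ranges: [-176.03, 176.03], [-82.01, 121.73], [-58.28, 71.71], [-173.87, 95.51], [-174.79, -0.11], [-173.66, 173.66]. Speed limits (degrees/s): [136.94, 136.94, 172.46, 180, 180, 180].

### API

Orientations are given as [roll, pitch, yaw] about the fixed x, y, z axes, in that order (R = Rz(yaw) Ry(pitch) Rx(roll)).
In Python, from plant import ctrl gives the robot as it stands. The module is installed in compiled form; this text tells all that it offers.
- The arm moves only by the tool servo_tool, never from a script. Its argument "deltas" is a list of rows, each a list of 3 entries, a list of its own where there are three numbers: the turn, a rotation vector about the tool's x, y, z in degrees, then the shift along the tool's x, y, z in cm, then the finger opening in cm, from 0 to 8.76. A call has 1 to 5 rows; each row is the pose to reach, as a shift and turn from the pose measured when the call began, along the tool's axes at that moment; what a row does not reach only later rows make up. A row lasts 1/10 s, in which the tool goes at most 50 mm and 8.59 degrees, less where a joint would pass 70% of its speed; a pose out of reach is approached as far as the arm can. A call with a gripper value outside its range is refused whole. The fingers move at their own pace and stop on an object; the grip force is fixed at half the most. Time passes only in rows, so rows that repeat a pose let the fingers close. It gives the time, the measured TCP pose, the force and the opening at its end, in the units of the state.
- ctrl.get_obs(): the state, without advancing time (a new reading comes with each control period).
- ctrl.snapshot(name): name is "scene" or "top"; returns a dict with "image" (400x640x3 uint8, red, green, blue), "vertical_fov" (degrees; the focal length in pixels is half the picture's height over the tangent of half this angle, whatever the lens; pixels are square), "cx", "cy" (the principal point, pixels), "rvec" (rotation vector, rad) and "tvec" (3), from world to camera coordinates, as OpenCV has them. Camera axes: x right, y down, z forward; pixel columns grow to the right and rows downward; lengths in m; the calibration is good to about 2 mm. A picture is of the moment at which its call begins. There is no depth.
- ctrl.close_job(): hands the job in, once; it reports no verdict.
The state is a dict: "clock": time; "joint_pos": joint angles; "qvel": joint speeds; "tau": joint torques, N m; "tool_pos": TCP position; "orientation": TCP orientation; "force": force on the tool from outside, world axes, zero at the start; "moment": the same for the moment, N m; "opening": finger opening in m.
Only numpy, scipy, OpenCV 4.12 (cv2) and the standard library are available. Lean on these libraries where they do the work, as an engineer would, in place of code of your own. Each camera call takes 0.05 s, during which the arm holds its last target. There are 200 camera calls.

### The job

Before loading the steriliser, switch its power off at the locking toggle: pull the bat outward, flip it over its lock to the OFF side (away from the lamp lens) and let it drop back in. Then stand every cheese iron, blade down, in a well of its own until the handle sits on the cover plate, and only after that switch the power back on at the toggle in the same way. Leave the cheese, the boards and the beaker alone.

Things in the scene. Friction and masses are not known exactly. Their poses are not given: they have to be found in the camera images.
- lock_box: Grey power box fixed to the table, 130 (its x) by 90 (y) by 60 mm high, origin at the centre of its underside. A toggle bat stands on its top and flips along the box's x, between two dark cheek plates (16 mm long in x, 6 mm thick, at y = +-13, tops 88 mm above the table). A small white lamp lens stands on the box top at x = +50, y = +28 mm: the +x side is ON, the -x side OFF.
- bat_pivot (a point): The hinge point of the bat: on the box's axis, 45 mm above the table, inside the box. The bat turns about the box's y axis here.
- bat_swing (a joint): Angle of the bat from upright, rad: positive leans to the box's +x (ON, lamp side), negative to -x (OFF). Stops at +0.42 and -0.42. It starts ON. A 34 mm long, 6 mm thick steel cross-pin through the bat, 40 mm from the pivot, is caught behind the cheek plates and holds the bat at about 0.3 to 0.42 on either side unless it is pulled out.
- bat_pull (a joint): How far the bat is pulled out along its own axis, m: 0 = home (locked), stop at 0.014. The lock is passed freely from about 0.009 on. A spring draws it back in with 4.4 N at home, 12 N fully out. It locks itself again when let go on either side; let go half way it stays on top of the cheeks.
- bat_grip (a point): Point on the bat's axis at the middle of its black grip, 86 mm from the pivot when home (moves out with the bat). The grip is round, 22 to 24 mm thick, and reaches from 62 to 109 mm from the pivot; below it is a 12 mm steel stem. Of its axes z runs outward along the bat and y along the hinge. Gripping with the fingers closing along the box's y suits both pull and flip.
- tank: Bare metal steriliser tank fixed to the table, 74 (x) by 314 (y) by 120 mm high, origin at the centre of its underside. Its 12 mm cover plate has four square wells in a row along its y, 70 mm apart. The inner floor is about 3 mm above the table.
- well1 (a point): Mouth of well 1: centre of a 22 by 22 mm hole at the top face of the cover plate (120 mm above the table), at tank y = -105 mm. A second plate inside the tank, 40 to 52 mm above the table, has the same hole in line.
- well2 (a point): Mouth of well 2: centre of a 22 by 22 mm hole at the top face of the cover plate (120 mm above the table), at tank y = -35 mm. A second plate inside the tank, 40 to 52 mm above the table, has the same hole in line.
- well3 (a point): Mouth of well 3: centre of a 22 by 22 mm hole at the top face of the cover plate (120 mm above the table), at tank y = +35 mm. A second plate inside the tank, 40 to 52 mm above the table, has the same hole in line.
- well4 (a point): Mouth of well 4: centre of a 22 by 22 mm hole at the top face of the cover plate (120 mm above the table), at tank y = +105 mm. A second plate inside the tank, 40 to 52 mm above the table, has the same hole in line.
- iron1: Cheese iron, 0.1-0.2 kg, may be absent. Black handle 90 mm long, 32 mm square, then a round steel blade 12 mm thick, 95 mm long on the same axis. Origin at mid-handle; +x runs along the axis to the blade's end at +140 mm. Lies on its handle (axis 16 mm up, blade clear of the table), blade roughly towards the robot. Seated in a well: origin 165 mm above the table, blade end 25 mm.
- iron2: Cheese iron, 0.1-0.2 kg, may be absent. Black handle 90 mm long, 32 mm square, then a round steel blade 12 mm thick, 95 mm long on the same axis. Origin at mid-handle; +x runs along the axis to the blade's end at +140 mm. Lies on its handle (axis 16 mm up, blade clear of the table), blade roughly towards the robot. Seated in a well: origin 165 mm above the table, blade end 25 mm.
- iron3: Cheese iron, 0.1-0.2 kg, may be absent. Black handle 90 mm long, 32 mm square, then a round steel blade 12 mm thick, 95 mm long on the same axis. Origin at mid-handle; +x runs along the axis to the blade's end at +140 mm. Lies on its handle (axis 16 mm up, blade clear of the table), blade roughly towards the robot. Seated in a well: origin 165 mm above the table, blade end 25 mm.
- iron4: Cheese iron, 0.1-0.2 kg, may be absent. Black handle 90 mm long, 32 mm square, then a round steel blade 12 mm thick, 95 mm long on the same axis. Origin at mid-handle; +x runs along the axis to the blade's end at +140 mm. Lies on its handle (axis 16 mm up, blade clear of the table), blade roughly towards the robot. Seated in a well: origin 165 mm above the table, blade end 25 mm.
- truckle: Bystander: a small round cheese, 96 mm across, 95 mm high, 0.7 kg; origin under its centre.
- boards: Bystander: a stack of brown boards, 140 by 180 by 50 mm; origin under its centre.
- beaker: Bystander: a steel beaker, 80 mm across, 110 mm high; origin under its centre.
Mind the look-alikes: they are no part of the job. What is shaped like the iron4 but red or yellow is not meant.

How it is judged (in metres and radians):
On the way, in this order (a step that is already met when the one before it is completed fails the run):
1. the bat is pulled out of its lock on the ON side (value of joint bat_pull above 0.007 m and value of joint bat_swing above 0.2 rad), for 0.05 s.
2. the bat is flipped to OFF and has dropped back in (value of joint bat_swing below -0.3 rad and value of joint bat_pull below 0.003 m), for 0.2 s.
3. every iron stands in a well with its handle on the plate (x of iron1 in the frame of tank between -0.03 and 0.03 m and y of iron1 in the frame of tank between -0.15 and 0.15 m and z of each of iron1, iron2, iron3, iron4 in the frame of tank below 0.18 m and angle between each of iron1, iron2, iron3, iron4's own x axis and vertical above 2.97 rad and x of iron2 in the frame of tank between -0.03 and 0.03 m and y of iron2 in the frame of tank between -0.15 and 0.15 m and x of iron3 in the frame of tank between -0.03 and 0.03 m and y of iron3 in the frame of tank between -0.15 and 0.15 m and x of iron4 in the frame of tank between -0.03 and 0.03 m and y of iron4 in the frame of tank between -0.15 and 0.15 m), for 0.2 s.
4. the bat is pulled out of its lock on the OFF side (value of joint bat_pull above 0.007 m and value of joint bat_swing below -0.2 rad), for 0.05 s.
5. the bat is flipped to ON and has dropped back in (value of joint bat_swing above 0.3 rad and value of joint bat_pull below 0.003 m), for 0.2 s.
At the end, for the whole second after the job is handed in: Every iron present stands blade down in a well of the tank, the middle of its handle less than 180 mm above the table (165 mm when the handle is on the plate) and within 10 degrees of upright, at rest; the bat leans to the ON side by more than 0.30 rad and is back in by all but 3 mm (all of step 3 and all of step 5 and linear speed of each of iron1, iron2, iron3, iron4 below 0.03 m/s); the robot touches nothing.
It fails at once if an iron goes into or comes out of a well while the power is on (value of joint bat_swing above 0.2 rad and ((x of iron1 in the frame of tank between -0.03 and 0.03 m and y of iron1 in the frame of tank between -0.15 and 0.15 m and z of iron1 in the frame of tank between 0.195 and 0.25 m and angle between iron1's own x axis and vertical above 2.6 rad) or (x of iron2 in the frame of tank between -0.03 and 0.03 m and y of iron2 in the frame of tank between -0.15 and 0.15 m and z of iron2 in the frame of tank between 0.195 and 0.25 m and angle between iron2's own x axis and vertical above 2.6 rad) or (x of iron3 in the frame of tank between -0.03 and 0.03 m and y of iron3 in the frame of tank between -0.15 and 0.15 m and z of iron3 in the frame of tank between 0.195 and 0.25 m and angle between iron3's own x axis and vertical above 2.6 rad) or (x of iron4 in the frame of tank between -0.03 and 0.03 m and y of iron4 in the frame of tank between -0.15 and 0.15 m and z of iron4 in the frame of tank between 0.195 and 0.25 m and angle between iron4's own x axis and vertical above 2.6 rad))).
It fails at once if the cheese, the boards or the beaker is shifted by more than 30 mm or tipped over (distance of any of truckle, boards, beaker from where it was at the start of the episode above 0.03 m or angle between any of truckle, boards, beaker's own z axis and vertical above 0.3 rad).
Of iron1, iron2, iron3, iron4 only 3 to 4 are there at a start; the rules pass over those that are not, and their reading is None.
At some moment in a run one of iron1, iron2, iron3, iron4 may be knocked a few centimetres aside while the robot is not near it.
Once in a run the grip may slacken for a moment while it holds something.
It also fails if it takes over 210 s, if anything falls off the work surface, if the arm or the gripper's body presses on something with over 40 N, if the wrist force passes 120 N, or if a joint passes its speed limit or range.

## Working session

There is one attempt and no reset: what is moved stays moved. The work goes in short steps, Python scripts to look and compute and a tool call to move; the robot and the scene stay as the last step left them, time stands still between calls to the robot, and variables do not carry over. Pictures are saved under pics/ and viewed, on a budget of 14 in all, crops included, one or two more only if the job needs it, and the job is handed in when it is done.

Besides the shell and the picture viewer there is one more tool, called after ">>>" by a JSON object that holds its "api" and its "payload". servo_tool: Moves the arm, as the interface text tells. Its arguments: {"type":"object","properties":{"deltas":{"type":"array","items":{"type":"array"}}},"required":["deltas"]}

```bash
mkdir -p pics
cat > h.py <<'E'
import numpy as np, cv2
from scipy.spatial.transform import Rotation as R
from plant import ctrl
def snap(n,save=None):
    s=ctrl.snapshot(n); s['f']=200/np.tan(np.radians(s['vertical_fov'])/2)
    if save: cv2.imwrite('pics/'+save,cv2.cvtColor(s['image'],cv2.COLOR_RGB2BGR))
    s['R']=cv2.Rodrigues(np.array(s['rvec'],float))[0]; s['t']=np.array(s['tvec'],float).ravel()
    return s
def cast(s,px,z):
    px=np.atleast_2d(np.array(px,float))
    d=np.c_[(px[:,0]-s['cx'])/s['f'],(px[:,1]-s['cy'])/s['f'],np.ones(len(px))]@s['R']
    c=-s['R'].T@s['t']; return c+d*((z-c[2])/d[:,2])[:,None]
def proj(s,p):
    p=np.atleast_2d(p)@s['R'].T+s['t']; return np.c_[s['f']*p[:,0]/p[:,2]+s['cx'],s['f']*p[:,1]/p[:,2]+s['cy']]
E
python3 - <<'E'
from h import *
for n in('scene','top'):
    s=snap(n,n+'0.png'); print(n,s['vertical_fov'],s['cx'],s['cy'],-s['R'].T@s['t'],s['R'][2])
o=ctrl.get_obs(); print({k:np.round(v,3) for k,v in o.items()})
E
```

```text
scene 42.55808356052576 323.2085121434704 193.42801611329227 [ 1.42797809 -0.64245973  0.85621654] [-0.69244907  0.47225072 -0.5454297 ]
top 55.32412432112651 326.3998971196757 203.96476045638366 [0.39028843 0.01643912 1.1157949 ] [ 0.07623449  0.00716846 -0.99706415]
{'clock': np.float64(0.1), 'joint_pos': array([-4.8926e+01,  2.0587e+01,  6.4100e-01, -1.7000e-02, -7.0137e+01,
       -1.6506e+01]), 'qvel': array([ 0.22 , -0.078,  0.121,  0.003, -0.015, -0.027]), 'tau': array([-0.0000e+00, -5.8416e+01,  2.9375e+01,  7.0150e+00,  1.0000e-02,
       -0.0000e+00]), 'tool_pos': array([ 0.28 , -0.614,  0.226]), 'orientation': array([  5.426,  89.916, 119.988]), 'force': array([ 0.679, -1.306, -0.272]), 'moment': array([0.012, 0.002, 0.008]), 'opening': np.float64(0.088)}
```

View pics/top0.png

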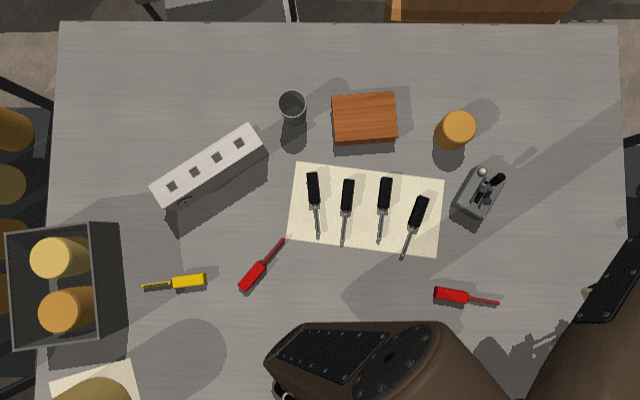

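View pics/scene0.png

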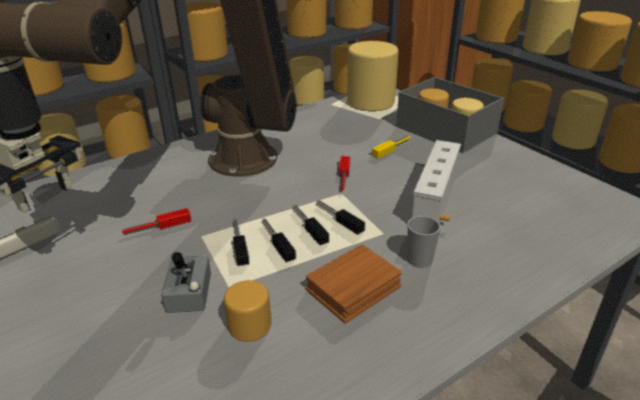

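The irons are the four black-handled tools on the mat, at about (314,188), (347,197), (384,195) and (417,212) in the top view. The look-alikes are red at (253,277) and (452,295), and yellow at (188,281). The wells are at (172,186), (194,171), (217,157) and (238,143). On the power box the lamp is at (482,171) and the bat grip at (496,181).

```bash
cat > m.py <<'E'
from h import *
def irons(s,box=(270,150,450,270)):
    x0,y0,x1,y1=box; im=s['image'][y0:y1,x0:x1].astype(int); m=(im.max(2)<62).astype(np.uint8)
    m=cv2.morphologyEx(m,cv2.MORPH_OPEN,np.ones((3,3),np.uint8))
    n,l,st,ce=cv2.connectedComponentsWithStats(m); out=[]
    for i in range(1,n):
        if st[i,4]<150: continue
        p=np.argwhere(l==i)[:,::-1]+[x0,y0]
        w=cast(s,p,0.016)[:,:2]; c=w.mean(0); ev,V=np.linalg.eigh(np.cov((w-c).T)); a=V[:,1]; a=a*(-np.sign(a[0])) # blade towards robot
        e=(w-c)@V; out.append((c,np.degrees(np.arctan2(a[1],a[0])),np.ptp(e[:,1]),np.ptp(e[:,0]),p.mean(0),st[i,4]))
    return out
E
python3 - <<'E'
from m import *
s=snap('top'); 
for o in irons(s): print(*[np.round(x,3) for x in o])
# wells
g=cv2.cvtColor(s['image'],cv2.COLOR_RGB2GRAY)
W=[]
for q in[(172,186),(194,171),(217,157),(238,143)]:
    r=g[q[1]-9:q[1]+10,q[0]-9:q[0]+10].astype(float); w=np.clip(150-r,0,None)
    yy,xx=np.mgrid[-9:10,-9:10]; w[(xx**2+yy**2)>64]=0
    c=np.array([q[0]+(w*xx).sum()/w.sum(),q[1]+(w*yy).sum()/w.sum()]); W.append(cast(s,c,.12)[0]); print('well',c,W[-1])
print(np.linalg.norm(np.diff(W,axis=0),axis=1))
im=cv2.cvtColor(s['image'],cv2.COLOR_RGB2BGR)
a=cv2.resize(im[155:235,440:520],(560,560),interpolation=cv2.INTER_CUBIC)
sc=snap('scene'); b=cv2.cvtColor(sc['image'],cv2.COLOR_RGB2BGR)[240:320,150:230]
t=cv2.resize(im[150:260,290:440],(400,293),interpolation=cv2.INTER_CUBIC)
cv2.imwrite('pics/c1.png',a)
b=cv2.resize(b,(400,400),interpolation=cv2.INTER_CUBIC); w=cv2.resize(im[110:230,140:280],(400,343),interpolation=cv2.INTER_CUBIC)
c=np.zeros((600,800,3),np.uint8); c[:400,:400]=b; c[:343,400:]=w; c[343+0:343+257,400:]=t[:257]; cv2.imwrite('pics/c2.png',c)
E
```

```text
[0.52  0.064] -173.291 0.094 0.031 [312.914 188.183] 339
[ 0.509 -0.143] 172.811 0.092 0.033 [384.365 192.722] 356
[ 0.502 -0.035] 174.126 0.092 0.031 [346.946 194.775] 334
[ 0.456 -0.24 ] 158.949 0.093 0.035 [417.974 211.276] 380
well [171.51205104 185.89224953] [0.50989615 0.43205977 0.12      ]
well [194.01895624 171.40627194] [0.54898961 0.37409276 0.12      ]
well [216.39266763 157.01857212] [0.58801636 0.3161737  0.12      ]
well [238.59258367 142.62894293] [0.62724278 0.25842164 0.12      ]
[0.06991761 0.06984057 0.06981413]
```

View pics/c1.png

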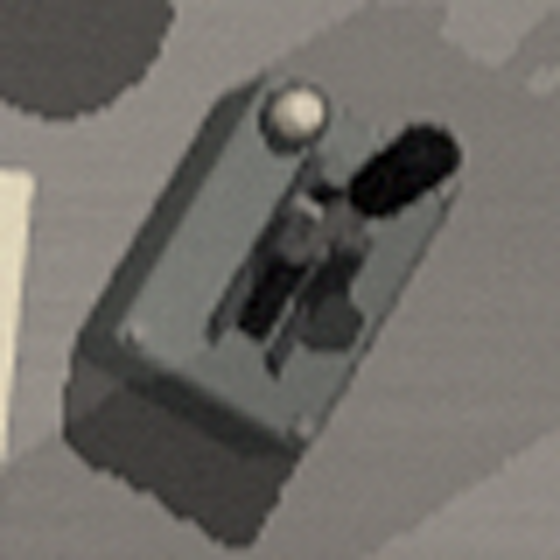

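View pics/c2.png

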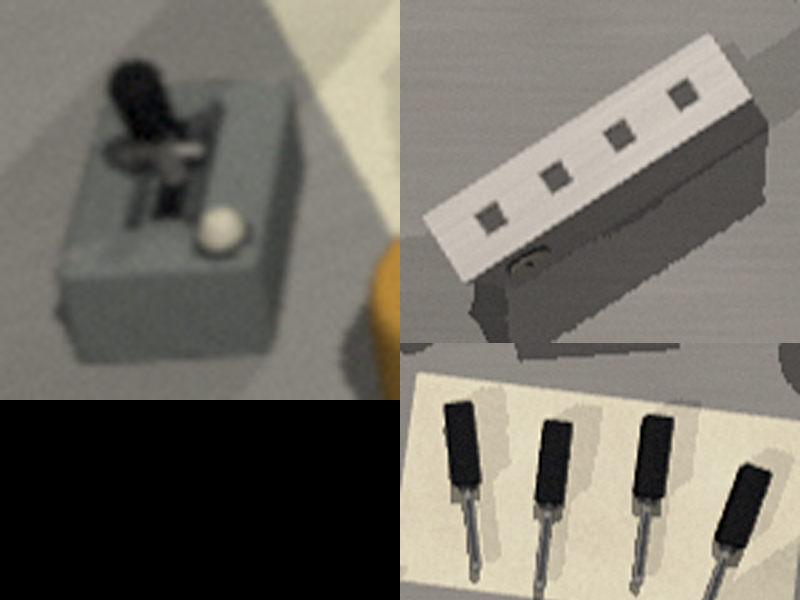

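The crops confirm the choice: four black irons with blades toward the robot. The bat leans to the lamp side, so the power is ON. Next I fit the box pose from its visible corners.

```bash
cat > boxfit.py <<'E'
from m import *
from scipy.optimize import least_squares
s=snap('top');sc=snap('scene')
T=lambda u,v:((u+.5)/7-.5+440,(v+.5)/7-.5+155); S=lambda u,v:((u+.5)/5-.5+150,(v+.5)/5-.5+240)
C=[(s,T(305,450),(-65,-45,60)),(s,T(118,335),(-65,45,60)),(s,T(463,195),(65,-45,60)),(s,T(298,113),(50,28,68)),
(sc,S(275,275),(65,45,60)),(sc,S(62,268),(65,-45,60)),(sc,S(290,87),(-65,45,60)),(sc,S(270,352),(65,45,0)),(sc,S(80,360),(65,-45,0)),(sc,S(221,232),(50,28,68))]
def W(p,q): c,n=np.cos(p[2]),np.sin(p[2]); q=np.array(q)/1e3; return np.array([p[0]+c*q[0]-n*q[1],p[1]+n*q[0]+c*q[1],q[2]])
f=lambda p:np.concatenate([(proj(a,W(p,q))[0]-u) for a,u,q in C])
r=least_squares(f,[.47,-.38,-.5],loss='soft_l1'); print(r.x,np.degrees(r.x[2])); print(f(r.x).reshape(-1,2).round(1))
for a,u,q in C[:4]: print(q,cast(a,u,q[2]/1e3)[0].round(4),W(r.x,q).round(4))
p=r.x; 
for th in(.3,.36,.42): print(th,W(p,(86*np.sin(th),0,45+86*np.cos(th))).round(4),'end',proj(s,W(p,(109*np.sin(th),0,45+109*np.cos(th)))).round(1),proj(s,W(p,(62*np.sin(th),0,45+62*np.cos(th)))).round(1),proj(sc,W(p,(86*np.sin(th),0,45+86*np.cos(th)))).round(1))
m=s['image'][160:200,480:512].max(2)<30; yy,xx=np.nonzero(m); print('blob',xx.mean()+480,yy.mean()+160,xx.min()+480,xx.max()+480,yy.min()+160,yy.max()+160)
E
python3 boxfit.py
```

```text
[ 0.5098661  -0.40319968 -0.54451572] -31.19845282342245
[[-0.3  1.2]
 [-1.8  0.5]
 [ 0.6 -2.1]
 [-0.2 -0. ]
 [-3.1 -2.1]
 [-1.9  1.5]
 [ 1.2 -2.5]
 [ 1.6  1.9]
 [-0.6  2.5]
 [ 0.4 -0.5]]
(-65, -45, 60) [ 0.4343 -0.409   0.06  ] [ 0.431 -0.408  0.06 ]
(-65, 45, 60) [ 0.479  -0.3361  0.06  ] [ 0.4776 -0.331   0.06  ]
(65, -45, 60) [ 0.5362 -0.4736  0.06  ] [ 0.5422 -0.4754  0.06  ]
(50, 28, 68) [ 0.5671 -0.4057  0.068 ] [ 0.5671 -0.4051  0.068 ]
0.3 [ 0.5316 -0.4164  0.1272] end [[500.7 177.1]] [[490.5 184. ]] [[178.9 258.4]]
0.36 [ 0.5358 -0.4189  0.1255] end [[501.6 175.2]] [[491.  182.9]] [[178.6 260.5]]
0.42 [ 0.5399 -0.4214  0.1235] end [[502.3 173.4]] [[491.4 181.9]] [[178.4 262.6]]
blob 494.0208333333333 182.34027777777777 480 504 173 198
```

```bash
cat >> h.py <<'E'
def cur():
    o=ctrl.get_obs(); return np.array(o['tool_pos']),R.from_euler('xyz',o['orientation'],degrees=True),o
def rel(p0,R0,p1,R1):
    return (R0.inv()*R1).as_rotvec(degrees=True).round(2), (R0.inv().apply(np.array(p1)-p0)*100).round(2)
def frame(x,z): # tool axes in world
    x=np.array(x,float)/np.linalg.norm(x); z=np.array(z,float); z-=x*(z@x); z/=np.linalg.norm(z); return R.from_matrix(np.c_[x,np.cross(z,x),z])
def chain(poses,p=None,r=None):
    if p is None: p,r,_=cur()
    for q,Q in poses:
        a,b=rel(p,r,q,Q); print(a.tolist(),b.tolist(),' |turn|',np.linalg.norm(a).round(1),'|shift|',np.linalg.norm(b).round(1)); p,r=np.array(q),Q
E
cat > bat.py <<'E'
from h import *
yaw=np.radians(-31.6); BX=np.array([np.cos(yaw),np.sin(yaw),0]); BY=np.array([-BX[1],BX[0],0]); Z=np.array([0,0,1.]);
P=np.array([.5085,-.404,.045])
def bpose(th,d,sg=1):  # TCP at d along bat from pivot
    b=np.sin(th)*BX+np.cos(th)*Z; return P+d*b, frame(-b,sg*BY)
E
python3 - <<'E'
from bat import *
s=snap('top');sc=snap('scene')
def blob(s,x0,y0,x1,y1):
    m=s['image'][y0:y1,x0:x1].max(2)<38; y,x=np.nonzero(m); return x.mean()+x0,y.mean()+y0,len(x)
a=blob(s,489,171,507,187); b=blob(sc,170,250,186,268); print(a,b)
c1,c2=-s['R'].T@s['t'],-sc['R'].T@sc['t']; d1=cast(s,a[:2],0)[0]-c1; d2=cast(sc,b[:2],0)[0]-c2
k=np.linalg.lstsq(np.c_[d1,-d2],c2-c1,rcond=None)[0]; X1,X2=c1+k[0]*d1,c2+k[1]*d2; print(X1,X2)
X=(X1+X2)/2; v=X-P; print('box frame',v@BX,v@BY,v[2],np.arctan2(v@BX,v[2]),np.hypot(v@BX,v[2]))
p,r,o=cur(); print(r.as_matrix().round(2))
for sg in(1,-1): chain([bpose(.36,.15,sg),bpose(.36,.069,sg)])
E
```

```text
(np.float64(497.0169491525424), np.float64(179.1271186440678), 118) (np.float64(178.27941176470588), np.float64(260.3970588235294), 136)
[ 0.53550777 -0.42039787  0.12638271] [ 0.53591507 -0.41965132  0.12611288]
box frame 0.03157335748896723 0.0006098211446994231 0.08124779304615208 0.3706452995261662 0.08716697068268738
[[-0.   -0.91 -0.42]
 [ 0.   -0.42  0.91]
 [-1.    0.    0.  ]]
[55.54, -10.1, 18.93] [4.11, -32.39, 5.22]  |turn| 59.5 |shift| 33.1
[0.0, 0.0, 0.0] [8.1, -0.0, 0.0]  |turn| 0.0 |shift| 8.1
[-122.24, -22.24, -11.86] [4.11, -32.39, 5.22]  |turn| 124.8 |shift| 33.1
[0.0, 0.0, 0.0] [8.1, 0.0, -0.0]  |turn| 0.0 |shift| 8.1
```

The triangulated grip lies 87 mm from the pivot, at 0.37 rad and 0.6 mm off the box axis, which agrees with the description.

>>> {"api": "servo_tool", "payload": {"deltas": [[[55.5,-10.1,18.9],[4.1,-32.4,5.2],8.7],[[55.5,-10.1,18.9],[4.1,-32.4,5.2],8.7],[[55.5,-10.1,18.9],[4.1,-32.4,5.2],8.7],[[55.5,-10.1,18.9],[4.1,-32.4,5.2],8.7],[[55.5,-10.1,18.9],[4.1,-32.4,5.2],8.7]]}}

```text
clock: 0.9
tool_pos: [0.482, -0.4792, 0.1966]
orientation: [81.7, 75.2, 156.9]
force: [0.6, -1.7, 0.3]
opening: 0.087
```

```bash
python3 -c "
from bat import *
print(cur()[2]['joint_pos']); chain([bpose(.37,.15),bpose(.37,.069)])"
```

```text
[-27.75431843  30.83690812  11.04760075   1.1924936  -84.96324257
 -77.26262757]
[16.42, -3.09, 6.2] [-0.1, -5.98, 6.35]  |turn| 17.8 |shift| 8.7
[0.0, 0.0, 0.0] [8.1, -0.0, 0.0]  |turn| 0.0 |shift| 8.1
```

>>> {"api": "servo_tool", "payload": {"deltas": [[[16.4,-3.1,6.2],[-0.1,-6.0,6.3],8.7],[[16.4,-3.1,6.2],[-0.1,-6.0,6.3],8.7],[[16.4,-3.1,6.2],[-0.1,-6.0,6.3],8.7],[[16.4,-3.1,6.2],[-0.1,-6.0,6.3],8.7]]}}

```text
clock: 1.3
tool_pos: [0.5556, -0.4324, 0.1828]
orientation: [90.0, 68.7, 148.5]
force: [-0.5, 0.7, 0.5]
opening: 0.0871
```

```bash
python3 -c "
from bat import *
print(cur()[2]['joint_pos']); chain([bpose(.37,.15),bpose(.37,.069)]);chain([bpose(.37,.069)]);s=snap('scene'); cv2.imwrite('pics/b1.png',cv2.resize(cv2.cvtColor(s['image'],cv2.COLOR_RGB2BGR)[150:320,80:300],None,fx=3,fy=3))"
```

```text
[-23.67794883  38.55746448  22.89451103  -2.84659589 -95.48982196
 -97.54208673]
[0.12, -0.04, -0.14] [-0.16, 0.15, -0.05]  |turn| 0.2 |shift| 0.2
[0.0, 0.0, 0.0] [8.1, -0.0, 0.0]  |turn| 0.0 |shift| 8.1
[0.12, -0.04, -0.14] [7.94, 0.13, -0.04]  |turn| 0.2 |shift| 7.9
```

View pics/b1.png

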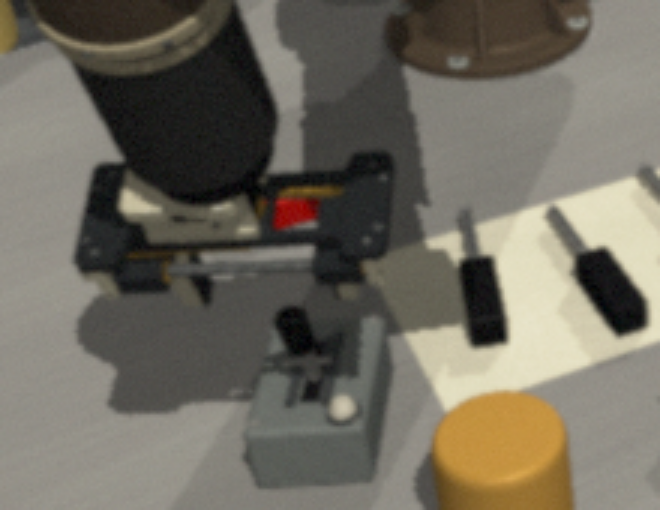

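The fingers straddle the bat squarely along the box's y, with the bat between them at about (295,330) in the crop. I'll go down, close, and look at the force.

>>> {"api": "servo_tool", "payload": {"deltas": [[[0,0,0],[2.5,0.1,0],8.7],[[0,0,0],[5,0.1,0],8.7],[[0,0,0],[7,0.1,0],8.7],[[0,0,0],[7.9,0.1,0],8.7],[[0,0,0],[7.9,0.1,0],8.7]]}}

```text
clock: 1.85
tool_pos: [0.5282, -0.4181, 0.1111]
orientation: [90.0, 68.7, 148.5]
force: [-0.6, 0.1, 0.5]
opening: 0.0871
```

>>> {"api": "servo_tool", "payload": {"deltas": [[[0,0,0],[0,0,0],3],[[0,0,0],[0,0,0],1.5],[[0,0,0],[0,0,0],1.0],[[0,0,0],[0,0,0],1.0],[[0,0,0],[0,0,0],1.0]]}}

```text
clock: 2.35
tool_pos: [0.5284, -0.4182, 0.1113]
orientation: [90.0, 68.8, 148.5]
force: [1.1, 0.9, -0.1]
opening: 0.0527
```

```bash
python3 -c "
from bat import *
p,r,o=cur(); print(o['force'],o['opening']); chain([bpose(.37,.069)]); chain([bpose(.37,.069),bpose(.37,.081),bpose(0,.082),bpose(-.37,.081),bpose(-.37,.069)])"
```

```text
[ 1.07807346  0.90942098 -0.1447314 ] 0.052743750798661296
[0.08, -0.02, -0.04] [0.16, -0.12, 0.17]  |turn| 0.1 |shift| 0.3
[0.08, -0.02, -0.04] [0.16, -0.12, 0.17]  |turn| 0.1 |shift| 0.3
[0.0, 0.0, 0.0] [-1.2, 0.0, 0.0]  |turn| 0.0 |shift| 1.2
[-0.0, -0.0, -21.2] [0.45, 2.97, 0.0]  |turn| 21.2 |shift| 3.0
[0.0, -0.0, -21.2] [0.65, 2.93, 0.0]  |turn| 21.2 |shift| 3.0
[0.0, 0.0, 0.0] [1.2, 0.0, 0.0]  |turn| 0.0 |shift| 1.2
```

>>> {"api": "servo_tool", "payload": {"deltas": [[[0,0,0],[0.1,-0.1,0],1.0],[[0,0,0],[0.1,-0.1,0],1.0],[[0,0,0],[0.1,-0.1,0],1.0],[[0,0,0],[0.1,-0.1,0],1.0],[[0,0,0],[0.1,-0.1,0],1.0]]}}

```text
clock: 2.85
tool_pos: [0.5294, -0.4178, 0.1099]
orientation: [89.8, 68.8, 148.3]
force: [0.9, 3.7, 0.6]
opening: 0.0221
```

>>> {"api": "servo_tool", "payload": {"deltas": [[[0,0,0],[0,0,0],1.0],[[0,0,0],[0,0,0],1.0],[[0,0,0],[0,0,0],1.0]]}}

```text
clock: 3.15
tool_pos: [0.5295, -0.4177, 0.1099]
orientation: [89.8, 68.8, 148.3]
force: [0.8, 2.0, -0.2]
opening: 0.0225
```

>>> {"api": "servo_tool", "payload": {"deltas": [[[0,0,0],[-0.3,0,0],1.0],[[0,0,0],[-0.6,0,0],1.0],[[0,0,0],[-0.9,0,0],1.0],[[0,0,0],[-1.2,0,0],1.0],[[0,0,0],[-1.2,0,0],1.0]]}}

```text
clock: 3.65
tool_pos: [0.5328, -0.4197, 0.1205]
orientation: [89.8, 68.7, 148.2]
force: [-2.4, 3.8, -10.2]
opening: 0.0223
```

```bash
python3 -c "
from bat import *
p,r,o=cur(); print(o['force'],r.inv().apply(o['force']),o['opening'])
b=p-P; print('pull along', b@(-r.as_matrix()[:,0]),b@BY); s=snap('scene');cv2.imwrite('pics/b2.png',cv2.resize(cv2.cvtColor(s['image'],cv2.COLOR_RGB2BGR)[200:320,130:260],None,fx=4,fy=4))
chain([bpose(.37,.081),bpose(0,.082),bpose(-.37,.081)])"
```

```text
[ -2.37237067   3.77677314 -10.24259273] [ 1.09977538e+01 -3.10350375e-04  1.96272138e+00] 0.022264631033484077
pull along 0.08087074628037355 -0.0006384247344799887
[0.1, 0.06, -0.12] [-0.03, -0.04, 0.06]  |turn| 0.2 |shift| 0.1
[-0.0, -0.0, -21.2] [0.45, 2.97, 0.0]  |turn| 21.2 |shift| 3.0
[0.0, -0.0, -21.2] [0.65, 2.93, 0.0]  |turn| 21.2 |shift| 3.0
```

View pics/b2.png

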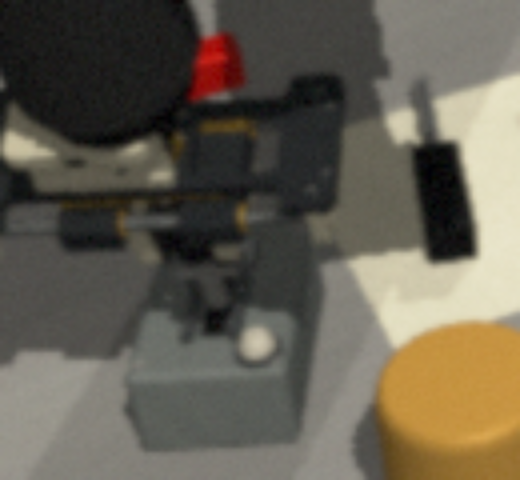

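The pull force is 11 N, which the spring rate puts at about 12 mm out. Now the flip to OFF, in an arc about the pivot.

>>> {"api": "servo_tool", "payload": {"deltas": [[[0,0,-7],[0.05,1.0,0],1.0],[[0,0,-14],[0.2,2.0,0],1.0],[[0,0,-21],[0.5,2.9,0],1.0],[[0,0,-28],[0.9,3.8,0],1.0],[[0,0,-35],[1.4,4.6,0],1.0]]}}

```text
clock: 4.2
tool_pos: [0.4919, -0.3944, 0.1252]
orientation: [-89.5, 76.0, -31.0]
force: [1.5, -2.3, -12.8]
opening: 0.0226
```

```bash
python3 -c "
from bat import *
p,r,o=cur(); print(o['force'],r.inv().apply(o['force']),o['opening'],o['joint_pos'])
b=p-P; print('along', b@(-r.as_matrix()[:,0]),b@BX, b[2],np.arctan2(b@BX,b[2]));
chain([bpose(-.38,.081),bpose(-.38,.066)])"
```

```text
[  1.46327893  -2.30294769 -12.7545424 ] [12.96537675  0.71635965 -1.2283891 ] 0.022600465802884023 [ -19.29533932   13.80152536  -27.06297677    4.85225883  -35.47094373
 -105.8153402 ]
along 0.08249847605346304 -0.019213603749556107 0.08023307551833227 -0.23504601554390894
[0.08, 0.16, -7.73] [0.22, 1.17, 0.05]  |turn| 7.7 |shift| 1.2
[0.0, 0.0, 0.0] [1.5, -0.0, 0.0]  |turn| 0.0 |shift| 1.5
```

>>> {"api": "servo_tool", "payload": {"deltas": [[[0,0,-4],[0.1,0.6,0],1.0],[[0,0,-8],[0.2,1.2,0],1.0],[[0,0,-8],[0.2,1.2,0],1.0]]}}

```text
clock: 4.5
tool_pos: [0.4801, -0.3874, 0.1204]
orientation: [-89.7, 67.9, -31.1]
force: [5.8, -0.5, -10.8]
opening: 0.0223
```

>>> {"api": "servo_tool", "payload": {"deltas": [[[0,0,0],[0.4,0,0],1.0],[[0,0,0],[0.8,0,0],1.0],[[0,0,0],[1.2,0,0],1.0],[[0,0,0],[1.2,0,0],1.0]]}}

```text
clock: 4.9
tool_pos: [0.4849, -0.3903, 0.1094]
orientation: [-89.8, 67.9, -31.2]
force: [1.1, 2.6, -5.4]
opening: 0.0225
```

>>> {"api": "servo_tool", "payload": {"deltas": [[[0,0,0],[0,0,0],6],[[0,0,0],[0,0,0],6],[[0,0,0],[0,0,0],6],[[0,0,0],[0,0,0],6],[[0,0,0],[0,0,0],6]]}}

```text
clock: 5.4
tool_pos: [0.4851, -0.3905, 0.1098]
orientation: [-89.8, 67.8, -31.2]
force: [-0.6, 0.6, 0.1]
opening: 0.0562
```

>>> {"api": "servo_tool", "payload": {"deltas": [[[0,0,0],[-4,0,0],8],[[0,0,0],[-8,0,0],8],[[0,0,0],[-10,0,0],8],[[0,0,0],[-10,0,0],8]]}}

```text
clock: 5.8
tool_pos: [0.4539, -0.3712, 0.2066]
orientation: [-89.6, 67.5, -31.0]
force: [0.9, -0.7, 0.4]
opening: 0.0795
```

```bash
python3 -c "
from bat import *
p,r,o=cur(); print(p,o['joint_pos'])
from m import *
s=snap('scene');cv2.imwrite('pics/b3.png',cv2.resize(cv2.cvtColor(s['image'],cv2.COLOR_RGB2BGR)[200:320,130:260],None,fx=4,fy=4))
for w in irons(snap('top')): print(*[np.round(x,3) for x in w])"
```

```text
[ 0.45386719 -0.37118819  0.20657751] [ -16.775162      0.56916774  -35.31596706   10.04981133  -32.5987578
 -112.01705341]
[0.52  0.064] -173.017 0.092 0.031 [312.888 188.154] 331
[ 0.51  -0.143] 172.914 0.09 0.033 [384.357 192.452] 347
[ 0.502 -0.035] 174.078 0.092 0.031 [346.921 194.713] 331
[ 0.467 -0.243] 158.678 0.069 0.035 [419.176 207.471] 272
```

View pics/b3.png

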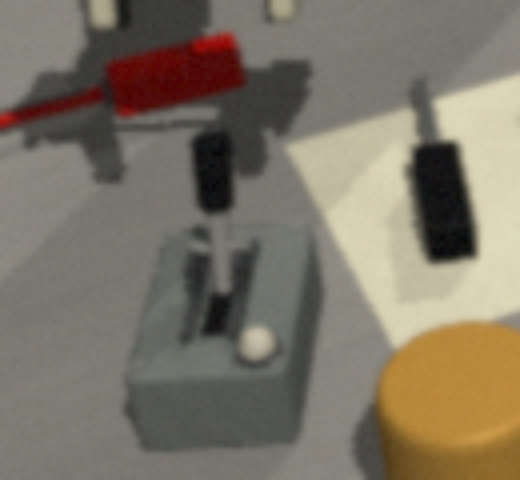

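The bat now leans to OFF, with the pin behind the cheeks near (225,240) in the crop. Next I fit a planar arm model from the logged poses to check the reach for the tilted pick and place.

```bash
cat > kin.py <<'E'
import numpy as np
from scipy.optimize import fsolve
D=[(20.587,.641,-70.137,.280,-.614,.226),(30.837,11.048,-84.963,.482,-.4792,.1966),(38.557,22.895,-95.49,.5556,-.4324,.1828),(13.80,-27.063,-35.47,.4919,-.3944,.1252),(.569,-35.316,-32.6,.4539,-.3712,.2066)]
def rows(j2,j3,p):
    a=np.radians(j2); f=np.radians(j2-j3); return [1,0,np.sin(a),np.cos(f),np.sin(f),np.cos(p)],[0,1,np.cos(a),-np.sin(f),np.cos(f),np.sin(p)]
A=[];b=[]
for j2,j3,j5,x,y,z in D:
    p=np.radians(-(j2-j3)+j5); u,v=rows(j2,j3,p); A+=[u,v]; b+=[np.hypot(x,y),z]
A=np.array(A);b=np.array(b); q=np.linalg.lstsq(A,b,rcond=1e-6)[0]
def ik(r,z,p):
    p=np.radians(p); s=fsolve(lambda j:[rows(*j,p)[0]@q-r,rows(*j,p)[1]@q-z],[15,-10]); e=np.abs([rows(*s,p)[0]@q-r,rows(*s,p)[1]@q-z]).max()
    return s.round(1),'J5',(np.degrees(p)+s[0]-s[1]).round(1),'err',e.round(4)
if __name__=='__main__':
    print(q.round(3),(A@q-b).round(4))
    for t in(30,40,45,50,60):
        print(t,'pick',ik(.5,.015,-90-t),'place lo',ik(.68,.16,-t),'hi',ik(.68,.27,-t))
E
python3 kin.py
python3 -c "
from bat import *
s=snap('top'); sc=snap('scene')
for th,d in((-.37,.086),(-.37,.095),(-.3,.086)): 
  b=P+d*(np.sin(th)*BX+np.cos(th)*np.array([0,0,1])); print(proj(sc,b),proj(s,b))
m=sc['image'][230:256,172:192].max(2)<38; y,x=np.nonzero(m); print(x.mean()+172,y.mean()+230)"
```

```text
[ 0.1    0.233  0.599  0.401 -0.012  0.421] [ 0.0078 -0.0012 -0.0067 -0.0034  0.0002  0.0062  0.0071  0.0092 -0.0084
 -0.0109]
30 pick (array([ 38.4, -13.4]), 'J5', np.float64(-68.1), 'err', np.float64(0.0)) place lo (array([ 26.8, -69.3]), 'J5', np.float64(66.1), 'err', np.float64(0.0)) hi (array([  2.1, -57.3]), 'J5', np.float64(29.4), 'err', np.float64(0.0))
40 pick (array([45.2, -5.4]), 'J5', np.float64(-79.4), 'err', np.float64(0.0)) place lo (array([ 13.8, -57.9]), 'J5', np.float64(31.6), 'err', np.float64(0.0)) hi (array([ -1.7, -46.6]), 'J5', np.float64(4.8), 'err', np.float64(0.0))
45 pick (array([48.7, -1.5]), 'J5', np.float64(-84.8), 'err', np.float64(0.0)) place lo (array([ 10.9, -52.4]), 'J5', np.float64(18.3), 'err', np.float64(0.0)) hi (array([ -1.8, -41.3]), 'J5', np.float64(-5.5), 'err', np.float64(0.0))
50 pick (array([52.2,  2.3]), 'J5', np.float64(-90.1), 'err', np.float64(0.0)) place lo (array([  9.5, -47.1]), 'J5', np.float64(6.6), 'err', np.float64(0.0)) hi (array([ -1.2, -36.1]), 'J5', np.float64(-15.1), 'err', np.float64(0.0))
60 pick (array([59.2,  9.4]), 'J5', np.float64(-100.2), 'err', np.float64(0.0)) place lo (array([  9.8, -36.6]), 'J5', np.float64(-13.6), 'err', np.float64(0.0)) hi (array([  2. , -25.8]), 'J5', np.float64(-32.3), 'err', np.float64(0.0))
[[182.85587097 242.82974557]] [[484.67317191 199.48425939]]
[[182.50986511 239.05141799]] [[485.35778047 200.26236233]]
[[182.28127051 243.70709189]] [[486.09615747 197.57063929]]
182.98675496688742 241.89403973509934
```

```bash
cat > iron.py <<'E'
from m import *
t=np.radians(50); ST,CT=np.sin(t),np.cos(t); Z=np.array([0,0,1.]); g=.02; zo=.012
WELL=np.array([[.5099,.4321,0],[.5490,.3741,0],[.5880,.3162,0],[.6272,.2584,0]])
def az(d): d=np.radians(d); return np.array([np.cos(d),np.sin(d),0])
def pick(c,ang,up=0,back=0,tt=t):   # c iron origin xy, ang azimuth of blade
    a=az(ang); x=-np.cos(tt)*Z+np.sin(tt)*a; G=np.array([*c,.016])-g*a+zo*Z
    return G+.019*x+up*Z-back*x, frame(x,az(ang-90))
def place(k,oz,yaw=25,back=0,dx=0,dy=0):
    w=WELL[k-1]; h=az(np.degrees(np.arctan2(w[1],w[0]))+yaw); x=-ST*Z+CT*h
    return w+[dx,dy,oz+g]-zo*h+.019*x-back*x, frame(x,np.cross(Z,h))
E
python3 - <<'E'
from iron import *
p,r,o=cur()
print(*[x for x in pick((.52,.064),-173)[0]],az(-173-90))
L=[pick((.52,.064),-173,back=.10),pick((.52,.064),-173),pick((.52,.064),-173,up=.27),place(1,.30),place(1,.165)]
chain(L)
for q,Q in L: print(q.round(3))
E
```

```text
0.5254045682167512 0.06466359753536359 0.015787035415955754 [-0.12186934  0.99254615  0.        ]
[-39.7, 9.93, 69.25] [7.37, 14.23, 45.73]  |turn| 80.4 |shift| 48.5
[0.0, 0.0, 0.0] [10.0, -0.0, -0.0]  |turn| 0.0 |shift| 10.0
[0.0, 0.0, 0.0] [-17.36, 20.68, -0.0]  |turn| 0.0 |shift| 27.0
[-63.97, 5.6, -81.45] [-3.52, -0.39, 36.68]  |turn| 103.7 |shift| 36.9
[0.0, 0.0, 0.0] [10.34, 8.68, 0.0]  |turn| 0.0 |shift| 13.5
[0.601 0.074 0.08 ]
[0.525 0.065 0.016]
[0.525 0.065 0.286]
[0.51  0.432 0.305]
[0.51  0.432 0.17 ]
```

Run:
```python
from iron import *
s=snap('top')
print('beaker rim',cast(s,[(292,104),(279,104),(305,104),(292,92),(292,118)],.11).round(3).tolist())
print('boards',cast(s,[(332,97),(395,92),(397,136),(335,142)],.05).round(3).tolist())
print('truckle',cast(s,[(459,127)],.095).round(3).tolist())
```

```text
beaker rim [[0.737, 0.119, 0.11], [0.737, 0.155, 0.11], [0.737, 0.084, 0.11], [0.77, 0.12, 0.11], [0.698, 0.119, 0.11]]
boards [[0.779, 0.011, 0.05], [0.795, -0.169, 0.05], [0.667, -0.174, 0.05], [0.648, 0.002, 0.05]]
truckle [[0.682, -0.334, 0.095]]
```

```bash
sed -i 's/radians(50)/radians(45)/; s/g=.02;/g=.015;/; s/yaw=25/yaw=30/' iron.py
python3 - <<'E'
from iron import *
L=[pick((.52,.064),-173,up=.2),pick((.52,.064),-173,up=.06),pick((.52,.064),-173),pick((.52,.064),-173,up=.27),place(1,.30),place(1,.165)]
chain(L)
for q,Q in L: print(q.round(3))
E
```

```text
[-39.74, 8.12, 64.43] [-7.5, 15.01, 40.75]  |turn| 76.1 |shift| 44.1
[0.0, 0.0, 0.0] [9.9, -9.9, 0.0]  |turn| 0.0 |shift| 14.0
[0.0, 0.0, 0.0] [4.24, -4.24, 0.0]  |turn| 0.0 |shift| 6.0
[0.0, 0.0, 0.0] [-19.09, 19.09, -0.0]  |turn| 0.0 |shift| 27.0
[-69.62, -0.0, -79.9] [-3.6, -1.2, 36.79]  |turn| 106.0 |shift| 37.0
[0.0, 0.0, 0.0] [9.55, 9.55, -0.0]  |turn| 0.0 |shift| 13.5
[0.522 0.064 0.215]
[0.522 0.064 0.075]
[0.522 0.064 0.015]
[0.522 0.064 0.285]
[0.51  0.433 0.302]
[0.51  0.433 0.167]
```

>>> {"api": "servo_tool", "payload": {"deltas": [[[-39.7,8.1,64.4],[-7.5,15,40.7],7],[[-39.7,8.1,64.4],[-7.5,15,40.7],7],[[-39.7,8.1,64.4],[-7.5,15,40.7],7],[[-39.7,8.1,64.4],[-7.5,15,40.7],7],[[-39.7,8.1,64.4],[-7.5,15,40.7],7]]}}

```text
clock: 6.55
tool_pos: [0.492, -0.1223, 0.2094]
orientation: [109.9, 72.9, -170.4]
force: [1.8, -1.4, 0.0]
opening: 0.07
```

Run:
```python
from iron import *
p,r,o=cur(); print(o['joint_pos'].round(1) if hasattr(o['joint_pos'],'round') else o['joint_pos'])
chain([pick((.52,.064),-173,up=.2)])
```

```text
[   8.5   15.9  -10.8    0.3  -80.4 -108.9]
[-17.18, 3.48, 27.86] [-2.27, 0.8, 18.74]  |turn| 32.9 |shift| 18.9
```

>>> {"api": "servo_tool", "payload": {"deltas": [[[-17.2,3.5,27.8],[-2.3,0.8,18.7],7],[[-17.2,3.5,27.8],[-2.3,0.8,18.7],7],[[-17.2,3.5,27.8],[-2.3,0.8,18.7],7],[[-17.2,3.5,27.8],[-2.3,0.8,18.7],7],[[-17.2,3.5,27.8],[-2.3,0.8,18.7],7]]}}

```text
clock: 7.05
tool_pos: [0.5216, 0.0686, 0.2066]
orientation: [90.0, 44.1, -172.6]
force: [0.4, 0.1, -0.6]
opening: 0.0697
```

>>> {"api": "servo_tool", "payload": {"deltas": [[[0,0,0],[3,-3,0],7],[[0,0,0],[6.5,-6.5,0],7],[[0,0,0],[9.9,-9.9,0],7],[[0,0,0],[9.9,-9.9,0],7]]}}

```text
clock: 7.45
tool_pos: [0.515, 0.0673, 0.0599]
orientation: [90.2, 43.3, -172.6]
force: [-0.6, -0.9, -0.3]
opening: 0.0699
```

Run:
```python
from iron import *
p,r,o=cur(); print(np.round(o['joint_pos'],1),p)
chain([pick((.52,.064),-173)])
s=snap('scene');cv2.imwrite('pics/i1.png',cv2.resize(cv2.cvtColor(s['image'],cv2.COLOR_RGB2BGR)[120:290,230:470],None,fx=3,fy=3))
```

```text
[  21.2   44.7    7.4  -10.1  -98.5 -101.3] [0.51495383 0.06725359 0.05987943]
[0.07, -0.3, -1.73] [2.66, -3.72, -0.38]  |turn| 1.8 |shift| 4.6
```

View pics/i1.png

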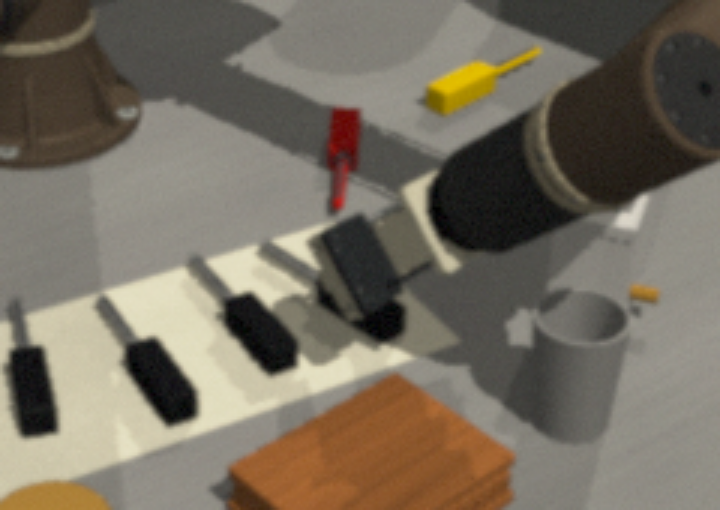

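The gripper straddles the leftmost iron's handle at about (365,290) in the crop, and the beaker and boards are clear. I descend and grip.

>>> {"api": "servo_tool", "payload": {"deltas": [[[0,0,-1.7],[0.9,-1.3,-0.4],7],[[0,0,-1.7],[1.8,-2.6,-0.4],7],[[0,0,-1.7],[2.6,-3.7,-0.4],7],[[0,0,-1.7],[2.6,-3.7,-0.4],7],[[0,0,-1.7],[2.6,-3.7,-0.4],7]]}}

```text
clock: 8.0
tool_pos: [0.5246, 0.0641, 0.0195]
orientation: [90.2, 45.3, -172.5]
force: [0.1, -0.5, -0.3]
opening: 0.07
```

>>> {"api": "servo_tool", "payload": {"deltas": [[[0,0,0],[0,0,0],2],[[0,0,0],[0,0,0],2],[[0,0,0],[0,0,0],2],[[0,0,0],[0,0,0],2],[[0,0,0],[0,0,0],2]]}}

```text
clock: 8.5
tool_pos: [0.5246, 0.0641, 0.0196]
orientation: [90.2, 45.3, -172.5]
force: [0.3, -0.5, 0.3]
opening: 0.0358
```

>>> {"api": "servo_tool", "payload": {"deltas": [[[0,0,0],[0,0,0],2],[[0,0,0],[0,0,0],2],[[0,0,0],[0,0,0],2],[[0,0,0],[0,0,0],2]]}}

```text
clock: 8.9
tool_pos: [0.5246, 0.0641, 0.0196]
orientation: [90.2, 45.3, -172.5]
force: [0.3, -0.1, -0.5]
opening: 0.0318
```

Run:
```python
from iron import *
p,r,o=cur(); print(np.round(o['joint_pos'],1),p)
chain([pick((.52,.064),-173)])
chain([(p+[0,0,.27],r),place(1,.30)])
```

```text
[  20.9   46.7    6.5   -9.4  -93.7 -100.5] [0.52461776 0.06408482 0.01960936]
[0.12, -0.36, 0.26] [0.57, -0.14, 0.05]  |turn| 0.5 |shift| 0.6
[0.0, 0.0, 0.0] [-19.18, 19.01, -0.08]  |turn| 0.0 |shift| 27.0
[-69.23, -0.32, -79.87] [-3.26, -1.43, 36.81]  |turn| 105.7 |shift| 37.0
```

```bash
cat >> iron.py <<'E'
import json
def grasped(c,ang):  # store iron pose in tool frame (iron frame: x=blade axis, z=up at pick)
    p,r,_=cur(); a=az(ang); Ri=R.from_matrix(np.c_[a,np.cross(Z,a),Z])
    json.dump([r.inv().apply(np.array([*c,.016])-p).tolist(),(r.inv()*Ri).as_quat().tolist()],open('rel.json','w'))
def putpose(k,oz,yaw=30,dxy=(0,0)):
    o,q=json.load(open('rel.json')); w=WELL[k-1]; h=az(np.degrees(np.arctan2(w[1],w[0]))+yaw)
    Ri=R.from_matrix(np.c_[-Z,np.cross(-h,-Z),-h]); Rt=Ri*R.from_quat(q).inv()
    return w+[dxy[0],dxy[1],oz]-Rt.apply(o),Rt
def ironnow():
    o,q=json.load(open('rel.json')); p,r,_=cur(); return p+r.apply(o),(r*R.from_quat(q)).as_matrix()[:,0]
E
python3 - <<'E'
from iron import *
grasped((.52,.064),-173); p,r,o=cur()
print(ironnow()); chain([(p+[0,0,.27],r),putpose(1,.30),putpose(1,.166)])
E
```

```text
(array([0.52 , 0.064, 0.016]), array([-9.92546152e-01, -1.21869343e-01, -1.04037474e-16]))
[0.0, 0.0, 0.0] [-19.18, 19.01, -0.08]  |turn| 0.0 |shift| 27.0
[-69.11, -0.14, -80.33] [-3.34, -1.09, 36.34]  |turn| 106.0 |shift| 36.5
[0.0, 0.0, 0.0] [9.43, 9.52, 0.08]  |turn| 0.0 |shift| 13.4
```

>>> {"api": "servo_tool", "payload": {"deltas": [[[0,0,0],[-2,2,0],2],[[0,0,0],[-5,5,0],2],[[0,0,0],[-8.5,8.5,0],2],[[0,0,0],[-12,12,0],2],[[0,0,0],[-15.5,15.5,0],2]]}}

```text
clock: 9.4
tool_pos: [0.5233, 0.0645, 0.2406]
orientation: [90.2, 45.3, -172.5]
force: [1.1, 0.5, -1.6]
opening: 0.0315
```

Run:
```python
from iron import *
p,r,o=cur(); print(p,o['opening'],o['force'],np.round(o['joint_pos'],1)); chain([putpose(1,.30)])
```

```text
[0.52330228 0.06450513 0.24063612] 0.03146367749880653 [ 1.12908865  0.53690608 -1.55881454] [  20.9   34.8   15.8  -10.4 -114.6 -104.2]
[-69.12, -0.14, -80.33] [-6.9, 2.27, 36.27]  |turn| 106.0 |shift| 37.0
```

>>> {"api": "servo_tool", "payload": {"deltas": [[[-69.1,-0.1,-80.3],[-6.9,2.3,36.3],2],[[-69.1,-0.1,-80.3],[-6.9,2.3,36.3],2],[[-69.1,-0.1,-80.3],[-6.9,2.3,36.3],2],[[-69.1,-0.1,-80.3],[-6.9,2.3,36.3],2],[[-69.1,-0.1,-80.3],[-6.9,2.3,36.3],2]]}}

```text
clock: 9.9
tool_pos: [0.5134, 0.3127, 0.2847]
orientation: [33.2, 74.9, 156.5]
force: [0.4, 0.3, -1.9]
opening: 0.0315
```

Run:
```python
from iron import *
p,r,o=cur(); print(p,o['opening'],np.round(o['joint_pos'],1)); chain([putpose(1,.30)]); print(ironnow())
```

```text
[0.5133745  0.31270891 0.28467473] 0.03153129504748672 [ 40.7  18.    8.5 -13.6 -87.2 -95.9]
[-40.81, -0.08, -47.43] [-0.62, -5.82, 10.2]  |turn| 62.6 |shift| 11.8
(array([0.51113111, 0.31333471, 0.27929569]), array([-0.7525118 , -0.3173522 , -0.57707328]))
```

>>> {"api": "servo_tool", "payload": {"deltas": [[[-40.8,-0.1,-47.4],[-0.6,-5.8,10.2],2],[[-40.8,-0.1,-47.4],[-0.6,-5.8,10.2],2],[[-40.8,-0.1,-47.4],[-0.6,-5.8,10.2],2],[[-40.8,-0.1,-47.4],[-0.6,-5.8,10.2],2],[[-40.8,-0.1,-47.4],[-0.6,-5.8,10.2],2]]}}

```text
clock: 10.4
tool_pos: [0.5079, 0.4291, 0.3048]
orientation: [-75.3, 59.5, 72.8]
force: [-0.3, 0.2, -1.6]
opening: 0.0318
```

Run:
```python
from iron import *
p,r,o=cur(); print(p,o['opening'],np.round(o['joint_pos'],1)); chain([putpose(1,.30)]); print(ironnow())
```

```text
[0.50791908 0.4291268  0.30480695] 0.031804267077768046 [ 49.7   4.2 -10.6 -15.6 -47.9 -73.9]
[-12.72, 0.01, -14.94] [0.01, -0.01, -0.14]  |turn| 19.6 |shift| 0.1
(array([0.50799176, 0.4316684 , 0.29952552]), array([-0.24708228, -0.16844429, -0.95424151]))
```

>>> {"api": "servo_tool", "payload": {"deltas": [[[-12.7,0,-14.9],[0,0,-0.1],2],[[-12.7,0,-14.9],[0,0,-0.1],2],[[-12.7,0,-14.9],[0,0,-0.1],2],[[-12.7,0,-14.9],[0,0,-0.1],2]]}}

```text
clock: 10.8
tool_pos: [0.508, 0.4271, 0.304]
orientation: [-90.4, 44.8, 69.8]
force: [-0.4, -0.2, -1.0]
opening: 0.0315
```

```bash
cat > look.py <<'E'
import sys
from iron import *
k=int(sys.argv[1])
p,r,o=cur(); print(p,o['opening'],np.round(o['joint_pos'],1)); chain([putpose(k,.30)]); i,a=ironnow(); print(i,a)
out=np.zeros((480,800,3),np.uint8)
for j,n in enumerate(('scene','top')):
    s=snap(n); im=cv2.cvtColor(s['image'],cv2.COLOR_RGB2BGR)
    c=proj(s,i+.1*a)[0].astype(int); x0,y0=max(c[0]-40,0),max(c[1]-48,0)
    b=cv2.resize(im[y0:y0+96,x0:x0+80],None,fx=5,fy=5); out[:b.shape[0],400*j:400*j+b.shape[1]]=b
    for q in(i+.14*a,i+.045*a,WELL[k-1]+[0,0,.12]): print(n,((proj(s,q)[0]-[x0,y0])*5+[400*j,0]).round())
cv2.imwrite('pics/'+sys.argv[2],out)
E
python3 look.py 1 p1.png
```

```text
[0.50798304 0.42709562 0.30395121] 0.031451234531891914 [ 44.    0.5 -16.1 -32.1 -35.5 -43.8]
[-0.11, 0.01, -0.05] [0.08, -0.17, -0.06]  |turn| 0.1 |shift| 0.2
[0.50874668 0.43065245 0.2993551 ] [-1.71475093e-03 -3.13468667e-04 -9.99998481e-01]
scene [193. 303.]
scene [213. 155.]
scene [189. 362.]
top [638. 253.]
top [550. 226.]
top [667. 259.]
```

View pics/p1.png

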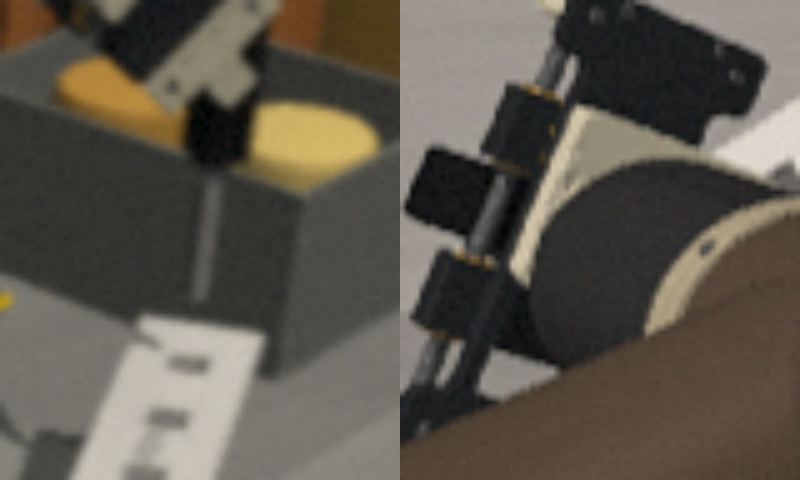

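```bash
cat > blade.py <<'E'
from iron import *
def blade():
    s=snap('scene'); i,a=ironnow(); g=s['image'].astype(float).mean(2); E=[]
    for u in np.linspace(.075,.13,9):
        q=proj(s,i+u*a)[0]; y=int(round(q[1])); x0=int(round(q[0]))-9; row=g[y,x0:x0+19]
        base=np.median(np.r_[row[:5],row[-5:]]); w=np.abs(row-base); w[w<10]=0; E.append((u,(w*np.arange(x0,x0+19)).sum()/max(w.sum(),1)-q[0]))
    E=np.array(E); zc=(s['R']@(i+.1*a)+s['t'])[2]; e=E[:,1]*zc/s['f']*1000
    print('lateral err mm along scene right',s['R'][0].round(2),': ',dict(zip((E[:,0]*1e3).round(),e.round(1)))); print(np.polyfit(E[:,0]*1e3,e,1))
if __name__=='__main__': blade()
E
python3 blade.py; python3 -c "
from iron import *
chain([putpose(1,.30),putpose(1,.25),putpose(1,.166)])"
```

```text
lateral err mm along scene right [ 0.57  0.82 -0.01] :  {np.float64(75.0): np.float64(1.8), np.float64(82.0): np.float64(2.0), np.float64(89.0): np.float64(1.3), np.float64(96.0): np.float64(1.4), np.float64(103.0): np.float64(1.4), np.float64(109.0): np.float64(1.7), np.float64(116.0): np.float64(1.6), np.float64(123.0): np.float64(1.5), np.float64(130.0): np.float64(1.9)}
[-6.78864492e-05  1.60963211e+00]
[-0.09, -0.0, -0.12] [0.02, 0.02, 0.0]  |turn| 0.2 |shift| 0.0
[0.0, 0.0, 0.0] [3.52, 3.55, 0.03]  |turn| 0.0 |shift| 5.0
[0.0, 0.0, 0.0] [5.91, 5.97, 0.05]  |turn| 0.0 |shift| 8.4
```

The blade is vertical and 1.6 mm off laterally, inside the 5 mm clearance. I insert it.

>>> {"api": "servo_tool", "payload": {"deltas": [[[0,0,0],[1.5,1.5,0],2],[[0,0,0],[3.5,3.5,0],2],[[0,0,0],[5,5,0],2],[[0,0,0],[6.5,6.5,0],2],[[0,0,0],[7.5,7.5,0],2]]}}

```text
clock: 11.45
tool_pos: [0.5093, 0.429, 0.1968]
orientation: [-90.2, 45.0, 69.9]
force: [0.7, 0.2, -0.1]
opening: 0.0315
```

Run:
```python
from iron import *
p,r,o=cur(); print(o['force'],np.round(o['joint_pos'],1),ironnow()); chain([putpose(1,.166)])
```

```text
[ 0.67161717  0.17989945 -0.06217395] [ 40.6   7.8 -19.3 -44.7 -29.5 -27.4] (array([0.51007558, 0.43255662, 0.1922177 ]), array([-0.00440682, -0.00357421, -0.9999839 ]))
[-0.14, 0.1, -0.28] [1.82, 1.89, 0.01]  |turn| 0.3 |shift| 2.6
```

>>> {"api": "servo_tool", "payload": {"deltas": [[[0,0,0],[0.8,0.8,0],2],[[0,0,0],[1.5,1.5,0],2],[[0,0,0],[1.9,1.9,0],2],[[0,0,0],[1.9,1.9,0],2]]}}

```text
clock: 11.85
tool_pos: [0.5098, 0.4296, 0.17]
orientation: [-90.2, 45.0, 70.0]
force: [-0.5, -0.6, -1.8]
opening: 0.0312
```

>>> {"api": "servo_tool", "payload": {"deltas": [[[0,0,0],[0,0,0],4.2],[[0,0,0],[0,0,0],4.2],[[0,0,0],[0,0,0],4.2],[[0,0,0],[0,0,0],4.2]]}}

```text
clock: 12.25
tool_pos: [0.5099, 0.4297, 0.1703]
orientation: [-90.2, 45.0, 69.9]
force: [0.8, -0.1, 0.7]
opening: 0.0419
```

>>> {"api": "servo_tool", "payload": {"deltas": [[[0,0,0],[-2,0,0],4.2],[[0,0,0],[-5,0,0],4.2],[[0,0,0],[-9,0,0],4.2],[[0,0,0],[-12,0,0],7],[[0,0,0],[-12,0,0],7]]}}

```text
clock: 12.75
tool_pos: [0.4813, 0.3488, 0.2597]
orientation: [-90.6, 44.8, 69.7]
force: [1.0, 1.0, -0.4]
opening: 0.0529
```

Run:
```python
from iron import *
for w in irons(snap('top'),(250,150,450,270)): print(*[np.round(x,3) for x in w])
s=snap('scene');cv2.imwrite('pics/i2.png',cv2.resize(cv2.cvtColor(s['image'],cv2.COLOR_RGB2BGR)[80:290,230:500],None,fx=2.8,fy=2.8))
L=[pick((.502,-.035),174.1,up=.2),pick((.502,-.035),174.1,up=.03)]; chain(L)
```

```text
[ 0.51  -0.143] 172.806 0.09 0.033 [384.344 192.428] 346
[ 0.502 -0.035] 174.081 0.092 0.03 [346.93  194.636] 327
[ 0.456 -0.239] 159.122 0.092 0.035 [417.831 211.158] 366
[0.351 0.114] 124.124 0.238 0.145 [294.793 246.483] 2396
[83.27, -0.15, 75.57] [-22.1, 28.02, -15.23]  |turn| 112.4 |shift| 38.8
[0.0, 0.0, 0.0] [12.02, -12.02, 0.0]  |turn| 0.0 |shift| 17.0
```

View pics/i2.png

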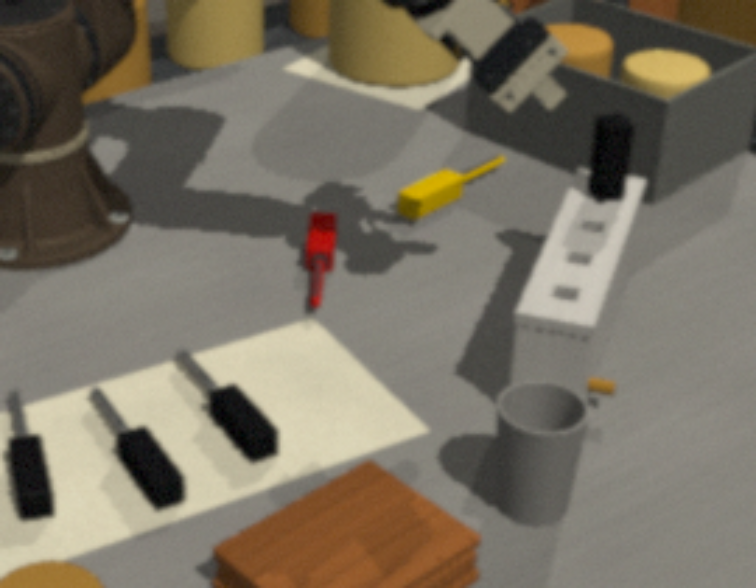

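Iron 1 stands seated in well 1, at (610,155) in the crop. Next iron, the former second from the left.

>>> {"api": "servo_tool", "payload": {"deltas": [[[0,0,0],[-22.1,28,-15.2],7],[[0,0,0],[-22.1,28,-15.2],7],[[0,0,0],[-22.1,28,-15.2],7],[[0,0,0],[-22.1,28,-15.2],7],[[0,0,0],[-22.1,28,-15.2],7]]}}

```text
clock: 13.35
tool_pos: [0.4953, 0.1005, 0.2282]
orientation: [-90.2, 44.9, 69.9]
force: [1.2, -0.5, -0.6]
opening: 0.0699
```

>>> {"api": "servo_tool", "payload": {"deltas": [[[83.3,0,75.6],[-8,10,-5.5],7],[[83.3,0,75.6],[-8,10,-5.5],7],[[83.3,0,75.6],[-8,10,-5.5],7],[[83.3,0,75.6],[-8,10,-5.5],7],[[83.3,0,75.6],[-8,10,-5.5],7]]}}

```text
clock: 13.85
tool_pos: [0.5041, -0.0389, 0.2129]
orientation: [-36.1, 71.1, 94.2]
force: [-0.0, -0.7, -0.3]
opening: 0.0702
```

>>> {"api": "servo_tool", "payload": {"deltas": [[[51,0,46.4],[0,0,0],7],[[51,0,46.4],[0,0,0],7],[[51,0,46.4],[0,0,0],7],[[51,0,46.4],[0,0,0],7],[[51,0,46.4],[0,0,0],7]]}}

```text
clock: 14.35
tool_pos: [0.5045, -0.0379, 0.2119]
orientation: [65.6, 62.1, 168.2]
force: [-0.2, -0.4, 0.1]
opening: 0.0697
```

Run:
```python
from iron import *
p,r,o=cur(); print(p,np.round(o['joint_pos'],1))
for w in irons(snap('top')): print(*[np.round(x,3) for x in w])
L=[pick((.502,-.035),174.1,up=.15),pick((.502,-.035),174.1,up=.0)]; chain(L)
```

```text
[ 0.50449528 -0.0379035   0.21185961] [  9.8  23.3   1.2 -10.  -94.  -85.7]
[ 0.563 -0.002] -161.984 0.199 0.136 [335.823 173.675] 1426
[ 0.557 -0.155] 163.466 0.18 0.086 [388.445 176.197] 811
[ 0.456 -0.239] 159.263 0.091 0.034 [417.824 211.22 ] 363
[18.96, -0.18, 16.92] [3.98, -1.9, -0.6]  |turn| 25.4 |shift| 4.5
[0.0, 0.0, 0.0] [10.61, -10.61, 0.0]  |turn| 0.0 |shift| 15.0
```

>>> {"api": "servo_tool", "payload": {"deltas": [[[19,-0.2,16.9],[4,-1.9,-0.6],7],[[19,-0.2,16.9],[4,-1.9,-0.6],7],[[19,-0.2,16.9],[4,-1.9,-0.6],7],[[19,-0.2,16.9],[4,-1.9,-0.6],7],[[19,-0.2,16.9],[4,-1.9,-0.6],7]]}}

```text
clock: 14.9
tool_pos: [0.5035, -0.0349, 0.1619]
orientation: [89.9, 44.9, 174.1]
force: [1.1, 0.2, 0.2]
opening: 0.0702
```

>>> {"api": "servo_tool", "payload": {"deltas": [[[0,0,0],[3,-3,0],7],[[0,0,0],[6,-6,0],7],[[0,0,0],[7.5,-7.5,0],7],[[0,0,0],[7.5,-7.5,0],7]]}}

```text
clock: 15.3
tool_pos: [0.5017, -0.0346, 0.0542]
orientation: [89.8, 44.7, 174.1]
force: [-0.6, -0.4, 0.2]
opening: 0.0699
```

Run:
```python
from iron import *
p,r,o=cur(); print(p,np.round(o['joint_pos'],1))
chain([pick((.502,-.035),174.1)])
s=snap('scene'); x=s['image'][190:280,230:400].max(2)<62; print(x.sum())
```

```text
[ 0.50165112 -0.03460493  0.05415623] [   9.5   42.9    4.1  -10.9  -95.3 -101.8]
[0.14, 0.03, -0.25] [2.65, -2.95, -0.04]  |turn| 0.3 |shift| 4.0
2953
```

>>> {"api": "servo_tool", "payload": {"deltas": [[[0,0,0],[0.9,-1,0],7],[[0,0,0],[1.8,-2,0],7],[[0,0,0],[2.6,-2.9,0],7],[[0,0,0],[2.7,-3,0],7],[[0,0,0],[2.7,-3,0],7]]}}

```text
clock: 15.85
tool_pos: [0.5047, -0.035, 0.0154]
orientation: [89.9, 44.8, 174.1]
force: [0.3, -0.3, 0.1]
opening: 0.07
```

>>> {"api": "servo_tool", "payload": {"deltas": [[[0,0,0],[0,0,0],2],[[0,0,0],[0,0,0],2],[[0,0,0],[0,0,0],2],[[0,0,0],[0,0,0],2],[[0,0,0],[0,0,0],2]]}}

```text
clock: 16.35
tool_pos: [0.5048, -0.035, 0.0156]
orientation: [89.9, 44.9, 174.1]
force: [0.4, -0.2, -0.3]
opening: 0.0356
```

>>> {"api": "servo_tool", "payload": {"deltas": [[[0,0,0],[0,0,0],2],[[0,0,0],[0,0,0],2],[[0,0,0],[0,0,0],2],[[0,0,0],[0,0,0],2]]}}

```text
clock: 16.75
tool_pos: [0.5048, -0.035, 0.0156]
orientation: [89.9, 44.9, 174.1]
force: [0.8, -0.3, 0.0]
opening: 0.032
```

```bash
python3 -c "
from iron import *
grasped((.502,-.035),174.1); chain([pick((.502,-.035),174.1)])"
```

```text
[0.15, -0.01, -0.14] [0.16, 0.01, -0.03]  |turn| 0.2 |shift| 0.2
```

>>> {"api": "servo_tool", "payload": {"deltas": [[[0,0,0],[-2,2,0],2],[[0,0,0],[-5,5,0],2],[[0,0,0],[-8.5,8.5,0],2],[[0,0,0],[-12,12,0],2],[[0,0,0],[-15.5,15.5,0],2]]}}

```text
clock: 17.25
tool_pos: [0.505, -0.0355, 0.2366]
orientation: [89.9, 44.9, 174.1]
force: [0.7, 0.5, -2.1]
opening: 0.0316
```

Run:
```python
from iron import *
p,r,o=cur(); print(p,o['opening'],np.round(o['joint_pos'],1)); chain([putpose(2,.30)])
```

```text
[ 0.50504632 -0.03545343  0.2365972 ] 0.03156297848564891 [   9.4   33.3   12.9  -11.7 -113.2 -105.4]
[-77.02, 0.38, -77.54] [-4.78, 4.49, 41.25]  |turn| 109.3 |shift| 41.8
```

```bash
cat >> h.py <<'E'
def plan(q,Q,n=3,p=None,r=None):
    if p is None: p,r,_=cur()
    for _ in range(n):
        a,b=rel(p,r,q,Q); print('call',a.round(1).tolist(),b.round(1).tolist())
        f=min(1,42.5/max(np.linalg.norm(a),1e-6)); k=min(1,24.5/max(np.linalg.norm(b),1e-6))
        p=p+(np.array(q)-p)*k; r=r*R.from_rotvec(a*f,degrees=True)
        if f==1 and k==1: break
E
python3 -c "
from iron import *
plan(*putpose(2,.30))"
```

```text
call [-77.0, 0.4, -77.5] [-4.8, 4.5, 41.2]
call [-47.1, 0.2, -47.4] [-0.4, -7.7, 15.4]
call [-17.1, 0.1, -17.2] [0.0, 0.0, 0.0]
```

>>> {"api": "servo_tool", "payload": {"deltas": [[[-77,0.4,-77.5],[-4.8,4.5,41.2],2],[[-77,0.4,-77.5],[-4.8,4.5,41.2],2],[[-77,0.4,-77.5],[-4.8,4.5,41.2],2],[[-77,0.4,-77.5],[-4.8,4.5,41.2],2],[[-77,0.4,-77.5],[-4.8,4.5,41.2],2]]}}

```text
clock: 17.75
tool_pos: [0.5315, 0.2122, 0.2769]
orientation: [34.7, 72.6, 147.2]
force: [0.8, 0.9, -2.1]
opening: 0.032
```

>>> {"api": "servo_tool", "payload": {"deltas": [[[-47.1,0.2,-47.4],[-0.4,-7.7,15.4],2],[[-47.1,0.2,-47.4],[-0.4,-7.7,15.4],2],[[-47.1,0.2,-47.4],[-0.4,-7.7,15.4],2],[[-47.1,0.2,-47.4],[-0.4,-7.7,15.4],2],[[-47.1,0.2,-47.4],[-0.4,-7.7,15.4],2]]}}

```text
clock: 18.25
tool_pos: [0.5474, 0.3844, 0.3062]
orientation: [-70.0, 61.1, 69.2]
force: [-0.4, 0.1, -1.7]
opening: 0.0316
```

>>> {"api": "servo_tool", "payload": {"deltas": [[[-17.1,0.1,-17.2],[0,0,0],2],[[-17.1,0.1,-17.2],[0,0,0],2],[[-17.1,0.1,-17.2],[0,0,0],2],[[-17.1,0.1,-17.2],[0,0,0],2],[[-17.1,0.1,-17.2],[0,0,0],2]]}}

```text
clock: 18.75
tool_pos: [0.5469, 0.3834, 0.3059]
orientation: [-91.0, 44.2, 64.4]
force: [0.0, -0.2, -1.0]
opening: 0.0323
```

```bash
python3 -c "
from blade import *
p,r,o=cur(); print(np.round(o['joint_pos'],1),o['opening'],ironnow()); plan(*putpose(2,.30)); blade()"
```

```text
[ 38.9   0.7 -15.9 -32.5 -35.1 -43. ] 0.032331745900141234 (array([0.54707065, 0.38293913, 0.30305769]), array([ 0.01631561,  0.00969215, -0.99981992]))
call [1.0, 0.1, 0.9] [-0.3, 0.7, -0.6]
lateral err mm along scene right [ 0.57  0.82 -0.01] :  {np.float64(75.0): np.float64(-3.0), np.float64(82.0): np.float64(-0.9), np.float64(89.0): np.float64(0.7), np.float64(96.0): np.float64(0.5), np.float64(103.0): np.float64(-0.8), np.float64(109.0): np.float64(-0.5), np.float64(116.0): np.float64(-2.7), np.float64(123.0): np.float64(-6.4), np.float64(130.0): np.float64(1.4)}
[-0.01586748  0.31417771]
```

>>> {"api": "servo_tool", "payload": {"deltas": [[[1,0.1,0.9],[-0.3,0.7,-0.6],2],[[1,0.1,0.9],[-0.3,0.7,-0.6],2],[[1,0.1,0.9],[-0.3,0.7,-0.6],2]]}}

```text
clock: 19.1
tool_pos: [0.5499, 0.3749, 0.303]
orientation: [-90.1, 45.2, 64.3]
force: [0.3, 1.4, -2.1]
opening: 0.0321
```

```bash
python3 -c "
from blade import *
p,r,o=cur(); print(ironnow()); chain([putpose(2,.30),putpose(2,.19),putpose(2,.166)]); plan(*putpose(2,.19)); blade()"
```

```text
(array([0.5499594 , 0.37441543, 0.3002507 ]), array([-1.09262896e-03, -5.34000849e-04, -9.99999261e-01]))
[-0.04, 0.02, -0.05] [-0.03, 0.07, 0.07]  |turn| 0.1 |shift| 0.1
[0.0, 0.0, 0.0] [7.8, 7.76, 0.02]  |turn| 0.0 |shift| 11.0
[0.0, 0.0, 0.0] [1.7, 1.69, 0.0]  |turn| 0.0 |shift| 2.4
call [-0.0, 0.0, -0.0] [7.8, 7.8, 0.1]
lateral err mm along scene right [ 0.57  0.82 -0.01] :  {np.float64(75.0): np.float64(0.8), np.float64(82.0): np.float64(1.9), np.float64(89.0): np.float64(-0.2), np.float64(96.0): np.float64(-0.1), np.float64(103.0): np.float64(1.6), np.float64(109.0): np.float64(2.3), np.float64(116.0): np.float64(-3.5), np.float64(123.0): np.float64(6.0), np.float64(130.0): np.float64(8.3)}
[ 0.09252741 -7.57612377]
```

>>> {"api": "servo_tool", "payload": {"deltas": [[[0,0,0],[1.5,1.5,0.1],2],[[0,0,0],[3.5,3.5,0.1],2],[[0,0,0],[5,5,0.1],2],[[0,0,0],[6.5,6.5,0.1],2],[[0,0,0],[7.8,7.8,0.1],2]]}}

```text
clock: 19.65
tool_pos: [0.5486, 0.3753, 0.1915]
orientation: [-90.1, 45.2, 64.3]
force: [0.6, 0.3, -1.5]
opening: 0.0314
```

```bash
python3 -c "
from iron import *
p,r,o=cur(); print(o['force'],np.round(o['joint_pos'],1),ironnow()); chain([putpose(2,.166)])"
```

```text
[ 0.55898651  0.25095319 -1.50744681] [ 34.7   8.1 -19.4 -45.1 -29.4 -26.8] (array([0.54873518, 0.37473602, 0.1886881 ]), array([-1.52784130e-03, -8.55252669e-04, -9.99998467e-01]))
[-0.04, 0.04, -0.08] [1.58, 1.63, -0.05]  |turn| 0.1 |shift| 2.3
```

>>> {"api": "servo_tool", "payload": {"deltas": [[[0,0,0],[0.7,0.7,0],2],[[0,0,0],[1.3,1.3,0],2],[[0,0,0],[1.6,1.6,0],2],[[0,0,0],[1.6,1.6,0],2]]}}

```text
clock: 20.05
tool_pos: [0.549, 0.3754, 0.1689]
orientation: [-90.1, 45.2, 64.3]
force: [0.1, -0.0, -1.1]
opening: 0.0317
```

>>> {"api": "servo_tool", "payload": {"deltas": [[[0,0,0],[0,0,0],4.2],[[0,0,0],[0,0,0],4.2],[[0,0,0],[0,0,0],4.2],[[0,0,0],[0,0,0],4.2]]}}

```text
clock: 20.45
tool_pos: [0.549, 0.3755, 0.1693]
orientation: [-90.1, 45.2, 64.3]
force: [-0.4, -0.6, -1.1]
opening: 0.0419
```

>>> {"api": "servo_tool", "payload": {"deltas": [[[0,0,0],[-2,0,0],4.2],[[0,0,0],[-5,0,0],4.2],[[0,0,0],[-9,0,0],4.2],[[0,0,0],[-12,0,0],7],[[0,0,0],[-12,0,0],7]]}}

```text
clock: 20.95
tool_pos: [0.5128, 0.2981, 0.2589]
orientation: [-90.5, 44.9, 64.0]
force: [0.5, 0.7, -0.3]
opening: 0.0529
```

```bash
cat > nxt.py <<'E'
from iron import *
p,r,o=cur(); print(p,np.round(o['joint_pos'],1))
for w in irons(snap('top'),(250,150,450,270)): print(*[np.round(x,4) for x in w])
E
python3 nxt.py; python3 -c "
from iron import *
plan(*pick((.510,-.143),172.9,up=.15),n=4)"
```

```text
[0.51276077 0.29806215 0.25891961] [ 29.7  -2.1 -21.9 -40.6 -37.9 -29.7]
[0.5143 0.2221] 148.712 0.0889 0.0832 [258.4385 189.5459] 447
[ 0.5097 -0.143 ] 172.8059 0.0899 0.0327 [384.3439 192.4277] 346
[ 0.4562 -0.2394] 159.2631 0.0909 0.0345 [417.8237 211.2204] 363
[0.3643 0.0216] 151.4067 0.1744 0.1233 [326.9355 242.2593] 1986
[0.3132 0.1666] 102.1804 0.1518 0.0581 [276.0782 259.6102] 703
call [78.4, -0.2, 77.2] [-21.6, 34.8, -19.0]
call [48.1, -0.1, 47.4] [-2.2, 12.2, -16.5]
call [17.8, -0.0, 17.6] [0.0, 0.0, 0.0]
```

>>> {"api": "servo_tool", "payload": {"deltas": [[[78.4,-0.2,77.2],[-21.6,34.8,-19],7],[[78.4,-0.2,77.2],[-21.6,34.8,-19],7],[[78.4,-0.2,77.2],[-21.6,34.8,-19],7],[[78.4,-0.2,77.2],[-21.6,34.8,-19],7],[[78.4,-0.2,77.2],[-21.6,34.8,-19],7]]}}

```text
clock: 21.5
tool_pos: [0.5118, 0.053, 0.2043]
orientation: [-34.8, 72.4, 91.1]
force: [1.6, 0.6, 0.2]
opening: 0.0696
```

>>> {"api": "servo_tool", "payload": {"deltas": [[[48.1,-0.1,47.4],[-2.2,12.2,-16.5],7],[[48.1,-0.1,47.4],[-2.2,12.2,-16.5],7],[[48.1,-0.1,47.4],[-2.2,12.2,-16.5],7],[[48.1,-0.1,47.4],[-2.2,12.2,-16.5],7],[[48.1,-0.1,47.4],[-2.2,12.2,-16.5],7]]}}

```text
clock: 22.0
tool_pos: [0.5089, -0.1528, 0.1608]
orientation: [69.3, 61.0, 168.1]
force: [1.0, 0.3, -0.3]
opening: 0.07
```

>>> {"api": "servo_tool", "payload": {"deltas": [[[17.8,0,17.6],[0,0,0],7],[[17.8,0,17.6],[0,0,0],7],[[17.8,0,17.6],[0,0,0],7],[[17.8,0,17.6],[0,0,0],7],[[17.8,0,17.6],[0,0,0],7]]}}

```text
clock: 22.5
tool_pos: [0.5091, -0.1524, 0.1583]
orientation: [91.0, 43.6, 172.9]
force: [-0.4, 0.2, 0.9]
opening: 0.0703
```

```bash
python3 -c "
from iron import *
print(cur()[0],np.round(cur()[2]['joint_pos'],1)); chain([pick((.5097,-.143),172.9,up=.04),pick((.5097,-.143),172.9)])"
```

```text
[ 0.50905546 -0.15240703  0.15829705] [   0.3   39.7   10.5   -5.6 -106.9  -97.8]
[-1.01, -0.03, -1.45] [7.07, -7.57, 1.08]  |turn| 1.8 |shift| 10.4
[0.0, 0.0, 0.0] [2.83, -2.83, -0.0]  |turn| 0.0 |shift| 4.0
```

>>> {"api": "servo_tool", "payload": {"deltas": [[[-1,0,-1.4],[1,-1,1.1],7],[[-1,0,-1.4],[3,-3.5,1.1],7],[[-1,0,-1.4],[5.5,-6,1.1],7],[[-1,0,-1.4],[7.1,-7.6,1.1],7],[[-1,0,-1.4],[7.1,-7.6,1.1],7]]}}

```text
clock: 23.0
tool_pos: [0.5097, -0.1425, 0.0526]
orientation: [89.9, 44.8, 172.9]
force: [-0.8, 0.6, 0.7]
opening: 0.0702
```

```bash
python3 -c "
from iron import *
chain([pick((.5097,-.143),172.9)])"
```

```text
[0.08, -0.0, -0.16] [2.57, -2.81, -0.05]  |turn| 0.2 |shift| 3.8
```

>>> {"api": "servo_tool", "payload": {"deltas": [[[0,0,0],[0.9,-1,0],7],[[0,0,0],[1.8,-2,0],7],[[0,0,0],[2.6,-2.8,0],7],[[0,0,0],[2.6,-2.8,0],7],[[0,0,0],[2.6,-2.8,0],7]]}}

```text
clock: 23.5
tool_pos: [0.5111, -0.1428, 0.0144]
orientation: [89.9, 44.8, 172.9]
force: [-0.3, -1.6, -0.3]
opening: 0.0702
```

>>> {"api": "servo_tool", "payload": {"deltas": [[[0,0,0],[0,0,0],2],[[0,0,0],[0,0,0],2],[[0,0,0],[0,0,0],2],[[0,0,0],[0,0,0],2],[[0,0,0],[0,0,0],2]]}}

```text
clock: 24.0
tool_pos: [0.5111, -0.1428, 0.0146]
orientation: [89.9, 44.8, 172.9]
force: [-0.1, -0.6, -0.1]
opening: 0.0356
```

>>> {"api": "servo_tool", "payload": {"deltas": [[[0,0,0],[0,0,0],2],[[0,0,0],[0,0,0],2],[[0,0,0],[0,0,0],2],[[0,0,0],[0,0,0],2]]}}

```text
clock: 24.4
tool_pos: [0.5111, -0.1427, 0.0146]
orientation: [89.9, 44.8, 172.9]
force: [-0.0, 0.0, 0.1]
opening: 0.032
```

```bash
python3 -c "
from iron import *
grasped((.5097,-.143),172.9); chain([pick((.5097,-.143),172.9)])"
```

```text
[0.08, -0.02, -0.17] [-0.01, -0.02, -0.04]  |turn| 0.2 |shift| 0.0
```

>>> {"api": "servo_tool", "payload": {"deltas": [[[0,0,0],[-2,2,0],2],[[0,0,0],[-5,5,0],2],[[0,0,0],[-8.5,8.5,0],2],[[0,0,0],[-12,12,0],2],[[0,0,0],[-15.5,15.5,0],2]]}}

```text
clock: 24.9
tool_pos: [0.5115, -0.143, 0.2356]
orientation: [89.9, 44.8, 172.9]
force: [1.1, 0.9, -1.4]
opening: 0.0316
```

Run:
```python
from iron import *
p,r,o=cur(); print(p,o['opening'],np.round(o['joint_pos'],1)); plan(*putpose(3,.30))
```

```text
[ 0.51145803 -0.14296288  0.23562163] 0.03159248665897717 [   1.1   35.5   14.4   -6.3 -113.6  -98.2]
call [-71.8, 0.3, -79.2] [-6.0, 3.2, 46.7]
call [-43.3, 0.2, -47.7] [-0.4, -10.5, 20.1]
call [-14.8, 0.1, -16.2] [0.0, 0.0, 0.0]
```

>>> {"api": "servo_tool", "payload": {"deltas": [[[-71.8,0.3,-79.2],[-6,3.2,46.7],2],[[-71.8,0.3,-79.2],[-6,3.2,46.7],2],[[-71.8,0.3,-79.2],[-6,3.2,46.7],2],[[-71.8,0.3,-79.2],[-6,3.2,46.7],2],[[-71.8,0.3,-79.2],[-6,3.2,46.7],2]]}}

```text
clock: 25.4
tool_pos: [0.5527, 0.1035, 0.2706]
orientation: [34.1, 73.8, 143.9]
force: [0.3, 0.7, -1.5]
opening: 0.0318
```

>>> {"api": "servo_tool", "payload": {"deltas": [[[-43.3,0.2,-47.7],[-0.4,-10.5,20.1],2],[[-43.3,0.2,-47.7],[-0.4,-10.5,20.1],2],[[-43.3,0.2,-47.7],[-0.4,-10.5,20.1],2],[[-43.3,0.2,-47.7],[-0.4,-10.5,20.1],2],[[-43.3,0.2,-47.7],[-0.4,-10.5,20.1],2]]}}

```text
clock: 25.9
tool_pos: [0.5874, 0.3282, 0.306]
orientation: [-73.2, 60.2, 62.1]
force: [-0.6, -0.2, -1.5]
opening: 0.0319
```

```bash
python3 -c "
from iron import *
p,r,o=cur(); print(np.round(o['joint_pos'],1),o['opening'],ironnow()); plan(*putpose(3,.30))"
```

```text
[ 38.6   5.2  -9.2 -15.2 -48.9 -76.1] 0.03192027240892006 (array([0.58645715, 0.32669897, 0.3050548 ]), array([-0.29012462, -0.10921432, -0.95073653]))
call [-13.8, 0.1, -15.2] [-0.0, 0.8, -0.8]
```

>>> {"api": "servo_tool", "payload": {"deltas": [[[-13.8,0.1,-15.2],[0,0.8,-0.8],2],[[-13.8,0.1,-15.2],[0,0.8,-0.8],2],[[-13.8,0.1,-15.2],[0,0.8,-0.8],2],[[-13.8,0.1,-15.2],[0,0.8,-0.8],2],[[-13.8,0.1,-15.2],[0,0.8,-0.8],2]]}}

```text
clock: 26.4
tool_pos: [0.5883, 0.3174, 0.3014]
orientation: [-90.0, 45.3, 58.2]
force: [0.3, -0.2, -1.1]
opening: 0.032
```

```bash
python3 look.py 3 p3.png; python3 -c "
from iron import *
plan(*putpose(3,.19));chain([putpose(3,.19)])"
```

```text
[0.58829653 0.31741053 0.30137706] 0.03200533020644563 [ 32.4   1.2 -15.6 -31.7 -35.7 -44.4]
[-0.1, -0.02, -0.08] [0.02, -0.01, 0.0]  |turn| 0.1 |shift| 0.0
[0.5879078  0.3159742  0.30002903] [-1.58765767e-03 -7.08741330e-04 -9.99998489e-01]
scene [196. 306.]
scene [216. 149.]
scene [189. 368.]
top [629. 260.]
top [566. 217.]
top [652. 275.]
call [-0.0, 0.0, -0.1] [7.8, 7.8, -0.0]
[-0.02, 0.01, -0.07] [7.78, 7.78, -0.01]  |turn| 0.1 |shift| 11.0
```

View pics/p3.png

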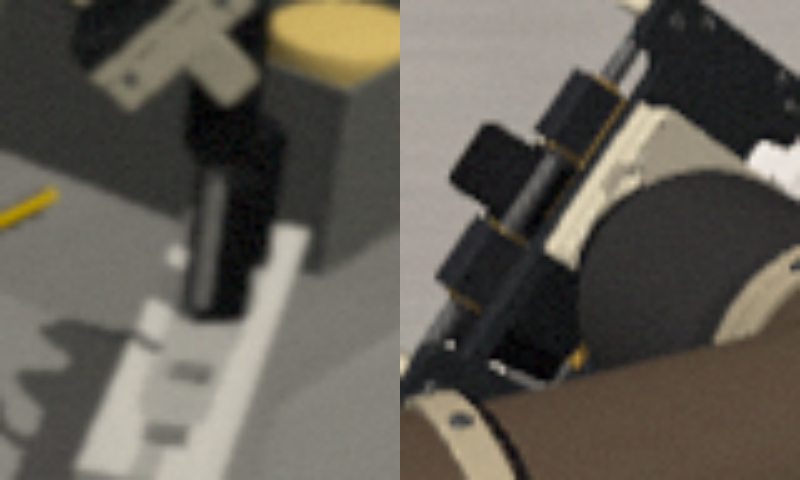

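In the scene view the blade tip is at (202,308) against a predicted (196,306), and well 3 sits below it at (189,368). I insert.

>>> {"api": "servo_tool", "payload": {"deltas": [[[0,0,0],[1.5,1.5,0],2],[[0,0,0],[3.5,3.5,0],2],[[0,0,0],[5,5,0],2],[[0,0,0],[6.5,6.5,0],2],[[0,0,0],[7.8,7.8,0],2]]}}

```text
clock: 27.0
tool_pos: [0.5883, 0.3182, 0.1897]
orientation: [-90.0, 45.3, 58.3]
force: [-0.1, 0.5, -1.1]
opening: 0.0318
```

```bash
python3 -c "
from iron import *
p,r,o=cur(); print(o['force'],np.round(o['joint_pos'],1),ironnow()); chain([putpose(3,.166)])"
```

```text
[-0.13046247  0.47612724 -1.1166718 ] [ 28.8   8.6 -19.  -45.  -29.4 -27. ] (array([0.58788587, 0.31677995, 0.18837225]), array([-0.00267199, -0.0016572 , -0.99999506]))
[-0.05, 0.07, -0.16] [1.56, 1.6, -0.04]  |turn| 0.2 |shift| 2.2
```

>>> {"api": "servo_tool", "payload": {"deltas": [[[0,0,0],[0.7,0.7,0],2],[[0,0,0],[1.3,1.3,0],2],[[0,0,0],[1.6,1.6,0],2],[[0,0,0],[1.6,1.6,0],2]]}}

```text
clock: 27.4
tool_pos: [0.5891, 0.3189, 0.1678]
orientation: [-90.0, 45.3, 58.4]
force: [0.5, 1.1, 0.5]
opening: 0.0318
```

>>> {"api": "servo_tool", "payload": {"deltas": [[[0,0,0],[0,0,0],4.2],[[0,0,0],[0,0,0],4.2],[[0,0,0],[0,0,0],4.2],[[0,0,0],[0,0,0],4.2]]}}

```text
clock: 27.8
tool_pos: [0.589, 0.319, 0.1678]
orientation: [-90.0, 45.3, 58.4]
force: [-1.1, -0.3, -0.1]
opening: 0.0417
```

>>> {"api": "servo_tool", "payload": {"deltas": [[[0,0,0],[-2,0,0],4.2],[[0,0,0],[-5,0,0],4.2],[[0,0,0],[-9,0,0],4.2],[[0,0,0],[-12,0,0],7],[[0,0,0],[-12,0,0],7]]}}

```text
clock: 28.3
tool_pos: [0.545, 0.2458, 0.2575]
orientation: [-90.3, 45.0, 58.1]
force: [0.4, 0.6, 0.6]
opening: 0.0528
```

```bash
python3 nxt.py; python3 -c "
from iron import *
plan(*pick((.4562,-.2394),159.2,up=.15,tt=0),n=4)"
```

```text
[0.5450041  0.24575655 0.2574916 ] [ 23.9  -1.6 -21.5 -40.5 -37.8 -30. ]
[0.5386 0.1843] 96.1568 0.1539 0.0893 [271.6171 181.3736] 1191
[ 0.4561 -0.2393] 159.1329 0.0909 0.0346 [417.7995 211.239 ] 364
[ 0.3725 -0.0502] 149.5564 0.1754 0.1152 [351.9773 239.6712] 1892
[0.3339 0.1104] 97.8274 0.1809 0.0612 [295.83   252.5518] 859
call [74.8, 30.8, 37.5] [-25.4, 39.2, -19.4]
call [39.1, 16.1, 19.6] [-3.4, 12.2, -22.8]
call [3.5, 1.4, 1.7] [0.3, -0.2, -1.6]
```

>>> {"api": "servo_tool", "payload": {"deltas": [[[74.8,30.8,37.5],[-25.4,39.2,-19.4],7],[[74.8,30.8,37.5],[-25.4,39.2,-19.4],7],[[74.8,30.8,37.5],[-25.4,39.2,-19.4],7],[[74.8,30.8,37.5],[-25.4,39.2,-19.4],7],[[74.8,30.8,37.5],[-25.4,39.2,-19.4],7]]}}

```text
clock: 28.85
tool_pos: [0.5069, 0.003, 0.206]
orientation: [-69.9, 65.7, 38.4]
force: [1.1, -0.3, 0.0]
opening: 0.07
```

>>> {"api": "servo_tool", "payload": {"deltas": [[[39.1,16.1,19.6],[-3.4,12.2,-22.8],7],[[39.1,16.1,19.6],[-3.4,12.2,-22.8],7],[[39.1,16.1,19.6],[-3.4,12.2,-22.8],7],[[39.1,16.1,19.6],[-3.4,12.2,-22.8],7],[[39.1,16.1,19.6],[-3.4,12.2,-22.8],7]]}}

```text
clock: 29.35
tool_pos: [0.4667, -0.2393, 0.1589]
orientation: [-48.9, 88.6, 22.8]
force: [2.0, -0.3, 0.5]
opening: 0.0699
```

```bash
python3 nxt.py; python3 -c "
from iron import *
plan(*pick((.4562,-.2394),159.2,up=.10,tt=0),n=4)"
```

```text
[ 0.46672297 -0.23925907  0.15886436] [  -6.2    9.1  -24.1   -0.8  -55.6 -101.7]
[ 0.4779 -0.0114] -165.6613 0.1198 0.045 [338.7893 202.8927] 261
[ 0.4667 -0.272 ] 115.9169 0.1388 0.0992 [429.1373 207.7047] 772
[ 0.3324 -0.2255] -178.0885 0.0911 0.0275 [413.2829 254.4341] 258
call [2.0, 0.6, 0.6] [4.7, -0.4, -0.0]
```

>>> {"api": "servo_tool", "payload": {"deltas": [[[2,0.6,0.6],[4.7,-0.4,0],7],[[2,0.6,0.6],[4.7,-0.4,0],7],[[2,0.6,0.6],[4.7,-0.4,0],7]]}}

```text
clock: 29.7
tool_pos: [0.4698, -0.2442, 0.1079]
orientation: [100.7, 89.7, 169.9]
force: [0.4, 0.6, 0.2]
opening: 0.0698
```

```bash
python3 -c "
from iron import *
s=snap('scene');cv2.imwrite('pics/d1.png',cv2.resize(cv2.cvtColor(s['image'],cv2.COLOR_RGB2BGR)[130:310,130:400],None,fx=2.8,fy=2.8))
chain([pick((.4562,-.2394),159.2,tt=0)])"
```

```text
[0.08, -0.02, -0.06] [10.06, 0.03, -0.07]  |turn| 0.1 |shift| 10.1
```

View pics/d1.png

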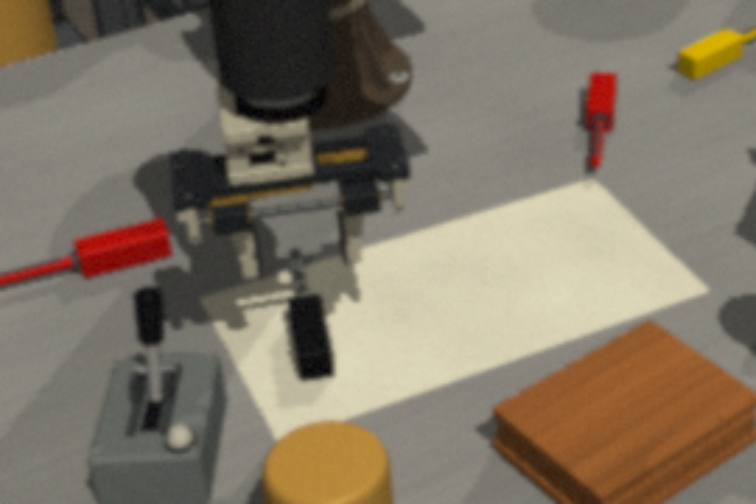

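The gripper is over the last iron at (310,335) in the crop. The box and bat at (150,315) are clear on the left.

>>> {"api": "servo_tool", "payload": {"deltas": [[[0,0,0],[3.5,0,-0.1],7],[[0,0,0],[7,0,-0.1],7],[[0,0,0],[9.5,0,-0.1],7],[[0,0,0],[10,0,-0.1],7],[[0,0,0],[10,0,-0.1],7]]}}

```text
clock: 30.25
tool_pos: [0.4712, -0.2449, 0.0108]
orientation: [-119.5, 90.0, -50.1]
force: [0.3, 0.1, 1.1]
opening: 0.07
```

>>> {"api": "servo_tool", "payload": {"deltas": [[[0,0,0],[0,0,0],2],[[0,0,0],[0,0,0],2],[[0,0,0],[0,0,0],2],[[0,0,0],[0,0,0],2],[[0,0,0],[0,0,0],2]]}}

```text
clock: 30.75
tool_pos: [0.4714, -0.245, 0.0111]
orientation: [-86.3, 90.0, -17.0]
force: [1.0, -0.2, 0.1]
opening: 0.0358
```

>>> {"api": "servo_tool", "payload": {"deltas": [[[0,0,0],[0,0,0],2],[[0,0,0],[0,0,0],2],[[0,0,0],[0,0,0],2],[[0,0,0],[0,0,0],2]]}}

```text
clock: 31.15
tool_pos: [0.4713, -0.245, 0.0111]
orientation: [-91.3, 90.0, -21.9]
force: [-0.4, 0.1, 1.2]
opening: 0.0319
```

```bash
python3 -c "
from iron import *
grasped((.4562,-.2394),159.2); p,r,o=cur(); print(p,r.as_euler('xyz',degrees=True)); q,Q=pick((.500,-.06),174,up=.03,tt=0); q2=q.copy(); q2[2]=p[2]+.0005
chain([(p+[0,0,.03],r),(q,Q),(q2,Q)])"
```

```text
[ 0.47129821 -0.24497119  0.01111744] [-91.29845317  89.9668983  -21.94298721]
[0.0, 0.0, 0.0] [-3.0, -0.0, -0.0]  |turn| 0.0 |shift| 3.0
[-14.64, -0.0, 0.03] [0.21, 2.38, 18.7]  |turn| 14.6 |shift| 18.9
[0.0, 0.0, 0.0] [2.74, 0.0, -0.0]  |turn| 0.0 |shift| 2.7
```

>>> {"api": "servo_tool", "payload": {"deltas": [[[0,0,0],[-1.5,0,0],2],[[0,0,0],[-3,0,0],2],[[0,0,0],[-3,0,0],2]]}}

```text
clock: 31.45
tool_pos: [0.4725, -0.2452, 0.0426]
orientation: [-83.4, 89.8, -14.0]
force: [0.1, 0.7, -0.8]
opening: 0.0318
```

>>> {"api": "servo_tool", "payload": {"deltas": [[[-3,0,0],[0,0.5,4],2],[[-7,0,0],[0,1.2,8.5],2],[[-11,0,0],[0,1.8,13.5],2],[[-14.6,0,0],[0,2.4,18],2],[[-14.6,0,0],[0,2.4,18.7],2]]}}

```text
clock: 31.95
tool_pos: [0.5171, -0.0579, 0.0422]
orientation: [-91.3, 89.7, -7.0]
force: [-0.7, -0.3, -1.2]
opening: 0.0317
```

>>> {"api": "servo_tool", "payload": {"deltas": [[[0,0,0],[0,0,0],2],[[0,0,0],[0,0,0],2]]}}

```text
clock: 32.15
tool_pos: [0.5166, -0.058, 0.0416]
orientation: [-95.7, 89.8, -11.4]
force: [-0.7, -0.6, -1.4]
opening: 0.0318
```

```bash
python3 -c "
from iron import *
print(cur()[0],cur()[2]['opening'],cur()[2]['force'],ironnow())"
```

```text
[ 0.51664744 -0.05800521  0.04155285] 0.031808893920842955 [-0.71873943 -0.61805211 -1.42757266] (array([ 0.50060898, -0.05652228,  0.04639042]), array([-0.99483658,  0.10145119, -0.00279738]))
```

>>> {"api": "servo_tool", "payload": {"deltas": [[[0,0,0],[1.2,0,0],2],[[0,0,0],[2.4,0,0],2],[[0,0,0],[3,0,0],2],[[0,0,0],[3,0,0],2]]}}

```text
clock: 32.55
tool_pos: [0.516, -0.059, 0.0105]
orientation: [-125.0, 89.9, -40.7]
force: [-0.0, -0.5, -0.6]
opening: 0.0315
```

>>> {"api": "servo_tool", "payload": {"deltas": [[[0,0,0],[0,0,0],7],[[0,0,0],[0,0,0],7],[[0,0,0],[0,0,0],7],[[0,0,0],[0,0,0],7],[[0,0,0],[0,0,0],7]]}}

```text
clock: 33.05
tool_pos: [0.5161, -0.059, 0.0105]
orientation: [-121.6, 89.9, -37.3]
force: [1.1, 0.2, -0.8]
opening: 0.0656
```

```bash
python3 -c "
from iron import *
i,a=ironnow(); print(cur()[2]['force'],i,a,np.degrees(np.arctan2(a[1],a[0]))); c=i[:2]; ang=np.degrees(np.arctan2(a[1],a[0]))
p,r,o=cur()
L=[pick(c,ang,up=.17),pick(c,ang,up=.03)]
chain([(p+[0,0,.12],r)]+L)"
```

```text
[ 1.07272174  0.21946414 -0.83557011] [ 0.50002479 -0.05745684  0.01538216] [-0.99472818  0.10253978 -0.00119796] 174.11455430677174
[0.0, 0.0, 0.0] [-12.0, -0.02, -0.01]  |turn| 0.0 |shift| 12.0
[0.12, -0.12, 45.1] [-5.41, 1.44, -0.02]  |turn| 45.1 |shift| 5.6
[0.0, 0.0, 0.0] [9.9, -9.9, -0.0]  |turn| 0.0 |shift| 14.0
```

>>> {"api": "servo_tool", "payload": {"deltas": [[[0,0,0],[-4,0,0],7],[[0,0,0],[-8,0,0],7],[[0,0,0],[-12,0,0],7],[[0,0,0],[-12,0,0],7]]}}

```text
clock: 33.45
tool_pos: [0.5193, -0.0584, 0.1363]
orientation: [-84.9, 89.4, -0.5]
force: [0.1, 0.8, -0.7]
opening: 0.0702
```

>>> {"api": "servo_tool", "payload": {"deltas": [[[0,0,45],[-5.4,1.4,0],7],[[0,0,45],[-5.4,1.4,0],7],[[0,0,45],[-5.4,1.4,0],7],[[0,0,45],[-5.4,1.4,0],7],[[0,0,45],[-5.4,1.4,0],7]]}}

```text
clock: 33.95
tool_pos: [0.5057, -0.0569, 0.191]
orientation: [89.9, 49.0, 174.2]
force: [-0.1, -0.5, 0.0]
opening: 0.0698
```

```bash
python3 nxt.py; python3 -c "
from iron import *
chain([pick((.5,-.0575),174.1,up=.03),pick((.5,-.0575),174.1)])"
```

```text
[ 0.50567243 -0.05691776  0.190952  ] [   8.3   33.     7.6   -9.5 -104.5 -102.9]
[ 0.6101 -0.0228] 101.3138 0.1003 0.0672 [343.0756 157.7406] 397
[ 0.5993 -0.1725] 126.539 0.1011 0.0692 [394.4444 161.8947] 513
[ 0.4988 -0.0576] 175.1893 0.0932 0.0308 [354.7928 195.8468] 333
[0.4396 0.0928] 92.3016 0.2741 0.0894 [302.5376 215.7587] 945
[0.05, -0.25, 2.61] [10.45, -9.09, -0.01]  |turn| 2.6 |shift| 13.9
[0.0, 0.0, 0.0] [2.12, -2.12, 0.0]  |turn| 0.0 |shift| 3.0
```

>>> {"api": "servo_tool", "payload": {"deltas": [[[0,-0.2,2.6],[3,-2.6,0],7],[[0,-0.2,2.6],[6.5,-5.5,0],7],[[0,-0.2,2.6],[9,-8,0],7],[[0,-0.2,2.6],[10.4,-9.1,0],7],[[0,-0.2,2.6],[10.4,-9.1,0],7]]}}

```text
clock: 34.5
tool_pos: [0.5004, -0.0575, 0.0429]
orientation: [90.1, 44.7, 174.2]
force: [0.1, 0.3, 0.7]
opening: 0.07
```

```bash
python3 -c "
from iron import *
chain([pick((.5,-.0575),174.1)])"
```

```text
[0.01, -0.08, -0.27] [1.91, -2.1, -0.0]  |turn| 0.3 |shift| 2.8
```

>>> {"api": "servo_tool", "payload": {"deltas": [[[0,0,0],[1,-1.1,0],7],[[0,0,0],[1.9,-2.1,0],7],[[0,0,0],[1.9,-2.1,0],7],[[0,0,0],[1.9,-2.1,0],7]]}}

```text
clock: 34.9
tool_pos: [0.502, -0.0577, 0.0153]
orientation: [90.1, 44.8, 174.2]
force: [0.2, -0.1, 0.9]
opening: 0.07
```

>>> {"api": "servo_tool", "payload": {"deltas": [[[0,0,0],[0,0,0],2],[[0,0,0],[0,0,0],2],[[0,0,0],[0,0,0],2],[[0,0,0],[0,0,0],2],[[0,0,0],[0,0,0],2]]}}

```text
clock: 35.4
tool_pos: [0.502, -0.0577, 0.0154]
orientation: [90.1, 44.8, 174.2]
force: [-0.5, 0.4, 0.7]
opening: 0.0358
```

>>> {"api": "servo_tool", "payload": {"deltas": [[[0,0,0],[0,0,0],2],[[0,0,0],[0,0,0],2],[[0,0,0],[0,0,0],2],[[0,0,0],[0,0,0],2]]}}

```text
clock: 35.8
tool_pos: [0.502, -0.0577, 0.0154]
orientation: [90.1, 44.8, 174.2]
force: [0.0, 0.0, -0.2]
opening: 0.0317
```

```bash
python3 -c "
from iron import *
grasped((.5,-.0575),174.3); chain([pick((.5,-.0575),174.1)])"
```

```text
[0.02, -0.08, -0.23] [0.09, -0.03, -0.0]  |turn| 0.2 |shift| 0.1
```

>>> {"api": "servo_tool", "payload": {"deltas": [[[0,0,0],[-2,2,0],2],[[0,0,0],[-5,5,0],2],[[0,0,0],[-8.5,8.5,0],2],[[0,0,0],[-12,12,0],2],[[0,0,0],[-15.5,15.5,0],2]]}}

```text
clock: 36.3
tool_pos: [0.5026, -0.0576, 0.2364]
orientation: [90.1, 44.8, 174.2]
force: [0.9, 0.0, -2.0]
opening: 0.0319
```

Run:
```python
from iron import *
p,r,o=cur(); print(p,o['opening'],np.round(o['joint_pos'],1)); plan(*putpose(4,.30))
```

```text
[ 0.50259616 -0.05759865  0.23643744] 0.031896015751996826 [   7.8   33.3   12.3  -10.5 -113.  -103.9]
call [-64.1, 0.1, -81.4] [-11.2, -1.8, 32.8]
call [-37.8, 0.0, -48.0] [-1.2, -6.1, 8.0]
call [-11.5, 0.0, -14.6] [0.0, 0.0, 0.0]
```

>>> {"api": "servo_tool", "payload": {"deltas": [[[-64.1,0.1,-81.4],[-11.2,-1.8,32.8],2],[[-64.1,0.1,-81.4],[-11.2,-1.8,32.8],2],[[-64.1,0.1,-81.4],[-11.2,-1.8,32.8],2],[[-64.1,0.1,-81.4],[-11.2,-1.8,32.8],2],[[-64.1,0.1,-81.4],[-11.2,-1.8,32.8],2]]}}

```text
clock: 36.8
tool_pos: [0.5933, 0.1729, 0.2848]
orientation: [33.2, 75.7, 142.0]
force: [0.7, 0.5, -1.4]
opening: 0.0316
```

>>> {"api": "servo_tool", "payload": {"deltas": [[[-37.8,0,-48],[-1.2,-6.1,8],2],[[-37.8,0,-48],[-1.2,-6.1,8],2],[[-37.8,0,-48],[-1.2,-6.1,8],2],[[-37.8,0,-48],[-1.2,-6.1,8],2],[[-37.8,0,-48],[-1.2,-6.1,8],2]]}}

```text
clock: 37.3
tool_pos: [0.6278, 0.2664, 0.3052]
orientation: [-77.1, 58.7, 55.1]
force: [-0.7, 0.1, -0.4]
opening: 0.0316
```

```bash
python3 -c "
from iron import *
p,r,o=cur(); print(np.round(o['joint_pos'],1),o['opening'],ironnow()); plan(*putpose(4,.30))"
```

```text
[ 32.1   5.5  -9.2 -16.  -47.2 -72. ] 0.03164820185201136 (array([0.62685898, 0.26574877, 0.30344561]), array([-0.25277236, -0.09053287, -0.96328082]))
call [-10.6, 0.0, -13.6] [-0.0, 0.6, -0.6]
```

>>> {"api": "servo_tool", "payload": {"deltas": [[[-10.6,0,-13.6],[0,0.6,-0.6],2],[[-10.6,0,-13.6],[0,0.6,-0.6],2],[[-10.6,0,-13.6],[0,0.6,-0.6],2],[[-10.6,0,-13.6],[0,0.6,-0.6],2],[[-10.6,0,-13.6],[0,0.6,-0.6],2]]}}

```text
clock: 37.8
tool_pos: [0.628, 0.2584, 0.3016]
orientation: [-89.7, 45.3, 52.5]
force: [-0.0, -0.2, -0.8]
opening: 0.0314
```

```bash
python3 look.py 4 p4.png; python3 -c "
from iron import *
chain([putpose(4,.19)])"
```

```text
[0.62801916 0.25839488 0.30164688] 0.03142189590990665 [ 26.1   2.3 -14.3 -31.9 -36.2 -44.2]
[-0.1, 0.03, -0.08] [-0.01, -0.03, 0.07]  |turn| 0.1 |shift| 0.1
[0.62765221 0.25787621 0.29966481] [-2.15213786e-03 -1.90880614e-04 -9.99997666e-01]
scene [192. 308.]
scene [212. 147.]
scene [185. 371.]
top [621. 265.]
top [570. 213.]
top [638. 283.]
[-0.05, 0.06, -0.08] [7.76, 7.73, 0.0]  |turn| 0.1 |shift| 11.0
```

View pics/p4.png

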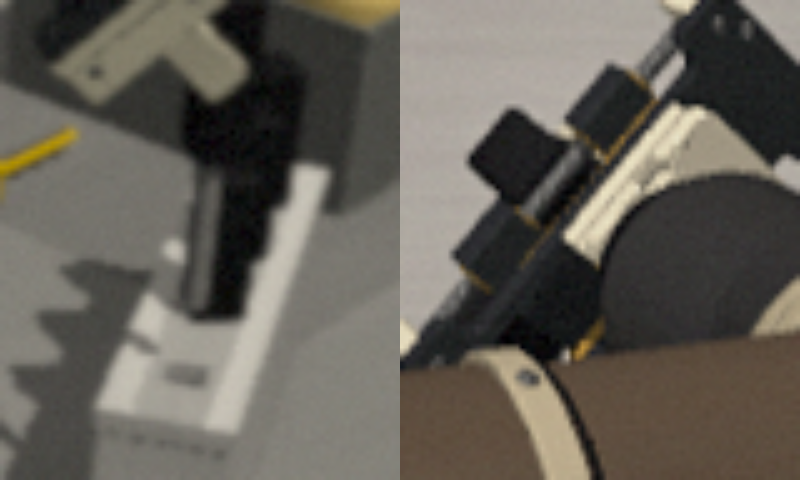

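The blade tip is at (197,308) against a predicted (192,308), over well 4 at (185,371). I insert it.

>>> {"api": "servo_tool", "payload": {"deltas": [[[0,0,0],[1.5,1.5,0],2],[[0,0,0],[3.5,3.5,0],2],[[0,0,0],[5,5,0],2],[[0,0,0],[6.5,6.5,0],2],[[0,0,0],[7.8,7.8,0],2]]}}

```text
clock: 38.4
tool_pos: [0.6273, 0.2594, 0.1898]
orientation: [-89.6, 45.4, 52.7]
force: [0.7, 0.0, -1.3]
opening: 0.0317
```

```bash
python3 -c "
from iron import *
p,r,o=cur(); print(o['force'],ironnow()); chain([putpose(4,.166)])"
```

```text
[ 0.72611231  0.03505841 -1.28695177] (array([0.62697083, 0.25886242, 0.18779217]), array([-3.37727955e-03, -9.13162061e-04, -9.99993880e-01]))
[-0.05, 0.13, -0.16] [1.53, 1.55, -0.06]  |turn| 0.2 |shift| 2.2
```

>>> {"api": "servo_tool", "payload": {"deltas": [[[0,0,0],[0.7,0.7,0],2],[[0,0,0],[1.3,1.3,0],2],[[0,0,0],[1.6,1.6,0],2],[[0,0,0],[1.6,1.6,0],2]]}}

```text
clock: 38.8
tool_pos: [0.6278, 0.2598, 0.168]
orientation: [-89.7, 45.3, 52.6]
force: [0.5, 1.1, -0.5]
opening: 0.032
```

>>> {"api": "servo_tool", "payload": {"deltas": [[[0,0,0],[0,0,0],4.2],[[0,0,0],[0,0,0],4.2],[[0,0,0],[0,0,0],4.2],[[0,0,0],[0,0,0],4.2]]}}

```text
clock: 39.2
tool_pos: [0.6279, 0.2599, 0.1681]
orientation: [-89.7, 45.3, 52.6]
force: [-0.1, 0.4, -0.2]
opening: 0.0415
```

>>> {"api": "servo_tool", "payload": {"deltas": [[[0,0,0],[-2,0,0],4.2],[[0,0,0],[-5,0,0],4.2],[[0,0,0],[-9,0,0],4.2],[[0,0,0],[-12,0,0],7],[[0,0,0],[-12,0,0],7]]}}

```text
clock: 39.7
tool_pos: [0.5768, 0.1915, 0.2579]
orientation: [-90.1, 45.1, 52.4]
force: [1.5, -0.1, 0.6]
opening: 0.0527
```

```bash
python3 -c "
from bat import *
s=snap('scene');cv2.imwrite('pics/e1.png',cv2.resize(cv2.cvtColor(s['image'],cv2.COLOR_RGB2BGR)[60:320,150:500],None,fx=2.2,fy=2.2))
q,Q=bpose(-.37,.17); plan(q,Q,n=5)"
```

```text
call [70.8, 46.1, 19.2] [-33.0, 40.6, -24.9]
call [36.1, 23.5, 9.8] [-6.7, 11.3, -30.7]
call [1.3, 0.9, 0.4] [1.7, -2.3, -8.4]
```

View pics/e1.png

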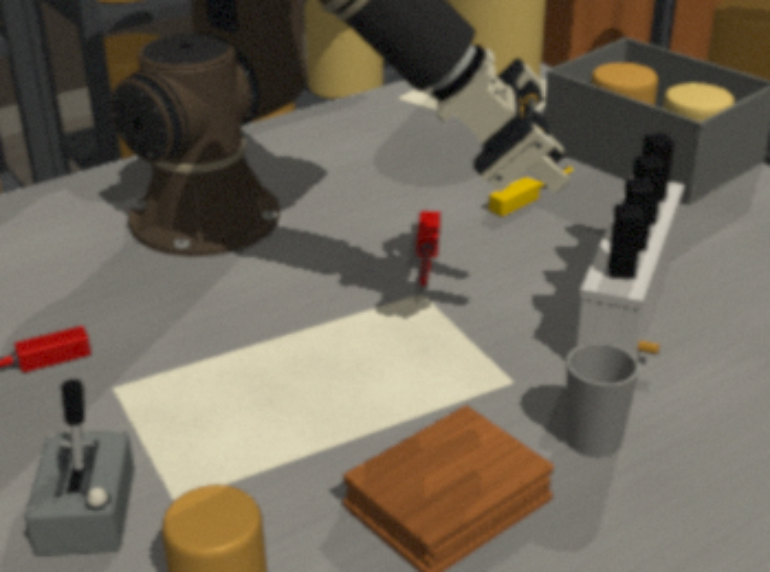

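All four irons stand seated at (625,240) through (655,155) in the crop, the mat is empty, and the bat is OFF at (73,400). Now to the toggle.

>>> {"api": "servo_tool", "payload": {"deltas": [[[70.8,46.1,19.2],[-33,40.6,-24.9],7],[[70.8,46.1,19.2],[-33,40.6,-24.9],7],[[70.8,46.1,19.2],[-33,40.6,-24.9],7],[[70.8,46.1,19.2],[-33,40.6,-24.9],7],[[70.8,46.1,19.2],[-33,40.6,-24.9],7]]}}

```text
clock: 40.25
tool_pos: [0.5249, -0.0469, 0.2312]
orientation: [-81.5, 56.6, 18.4]
force: [0.1, -1.0, 0.1]
opening: 0.0701
```

>>> {"api": "servo_tool", "payload": {"deltas": [[[36.1,23.5,9.8],[-6.7,11.3,-30.7],7],[[36.1,23.5,9.8],[-6.7,11.3,-30.7],7],[[36.1,23.5,9.8],[-6.7,11.3,-30.7],7],[[36.1,23.5,9.8],[-6.7,11.3,-30.7],7],[[36.1,23.5,9.8],[-6.7,11.3,-30.7],7]]}}

```text
clock: 40.75
tool_pos: [0.4732, -0.2908, 0.2078]
orientation: [-89.5, 68.8, -29.9]
force: [1.6, 0.3, 0.9]
opening: 0.07
```

```bash
python3 -c "
from bat import *
print(cur()[0],np.round(cur()[2]['joint_pos'],1)); plan(*bpose(-.37,.17),n=5)"
```

```text
[ 0.4732259  -0.29078039  0.20782302] [  -5.9   -2.3  -39.5   15.2  -34.3 -125.7]
call [1.1, 0.6, 0.0] [1.3, -2.3, -7.8]
```

>>> {"api": "servo_tool", "payload": {"deltas": [[[1.1,0.6,0],[1.3,-2.3,-7.8],7],[[1.1,0.6,0],[1.3,-2.3,-7.8],7],[[1.1,0.6,0],[1.3,-2.3,-7.8],7],[[1.1,0.6,0],[1.3,-2.3,-7.8],7]]}}

```text
clock: 41.15
tool_pos: [0.456, -0.3718, 0.2024]
orientation: [-89.9, 68.9, -31.7]
force: [-0.9, 1.2, -0.4]
opening: 0.0699
```

```bash
python3 -c "
from bat import *
print(bpose(-.38,.069)[0]); plan(*bpose(-.38,.069),n=5)
plan(np.array([.4851,-.3905,.1098]),R.from_euler('xyz',[-89.8,67.9,-31.2],degrees=True))"
```

```text
[ 0.48670132 -0.39058936  0.10907786]
call [-0.1, -0.0, -0.6] [10.0, 0.0, 0.0]
call [-0.3, -0.2, -1.0] [9.9, 0.1, -0.1]
```

>>> {"api": "servo_tool", "payload": {"deltas": [[[0,0,-0.8],[3,0,0],7],[[0,0,-0.8],[6,0,0],7],[[0,0,-0.8],[9,0,0],7],[[0,0,-0.8],[10,0,0],7],[[0,0,-0.8],[10,0,0],7]]}}

```text
clock: 41.65
tool_pos: [0.4862, -0.3895, 0.1073]
orientation: [-90.1, 68.3, -31.7]
force: [-1.4, -0.1, -1.0]
opening: 0.07
```

>>> {"api": "servo_tool", "payload": {"deltas": [[[0,0,0],[0,0,0],1],[[0,0,0],[0,0,0],1],[[0,0,0],[0,0,0],1],[[0,0,0],[0,0,0],1],[[0,0,0],[0,0,0],1]]}}

```text
clock: 42.15
tool_pos: [0.4863, -0.3896, 0.108]
orientation: [-90.1, 68.2, -31.7]
force: [-0.5, 0.2, 0.1]
opening: 0.0356
```

>>> {"api": "servo_tool", "payload": {"deltas": [[[0,0,0],[0,0,0],1],[[0,0,0],[0,0,0],1],[[0,0,0],[0,0,0],1],[[0,0,0],[0,0,0],1],[[0,0,0],[0,0,0],1]]}}

```text
clock: 42.65
tool_pos: [0.4862, -0.3899, 0.1083]
orientation: [-90.1, 68.2, -31.7]
force: [-3.8, -0.9, 5.6]
opening: 0.0223
```

>>> {"api": "servo_tool", "payload": {"deltas": [[[0,0,0],[-0.3,0,0],1],[[0,0,0],[-0.6,0,0],1],[[0,0,0],[-0.9,0,0],1],[[0,0,0],[-1.2,0,0],1],[[0,0,0],[-1.2,0,0],1]]}}

```text
clock: 43.15
tool_pos: [0.4818, -0.3872, 0.1188]
orientation: [-90.1, 68.3, -31.8]
force: [3.6, -5.7, -9.9]
opening: 0.0226
```

```bash
cat > bs.py <<'E'
from bat import *
p,r,o=cur(); b=p-P; print('tool force',r.inv().apply(o['force']).round(2),o['opening'],'along',np.hypot(b@BX,b[2]),'th',np.arctan2(b@BX,b[2]),np.round(o['joint_pos'],1))
E
python3 bs.py; python3 -c "
from bat import *
chain([bpose(-.37,.081),bpose(0,.081),bpose(.37,.081)])"
```

```text
tool force [11.44 -1.94 -3.  ] 0.022630556576533952 along 0.0802472397834309 th -0.40453242469757233 [ -18.1   10.   -39.6   14.9  -19.9 -116.7]
[-0.06, -0.06, 0.5] [-0.08, -0.28, -0.03]  |turn| 0.5 |shift| 0.3
[-0.0, 0.0, 21.2] [0.55, -2.93, -0.0]  |turn| 21.2 |shift| 3.0
[0.0, 0.0, 21.2] [0.55, -2.93, -0.0]  |turn| 21.2 |shift| 3.0
```

>>> {"api": "servo_tool", "payload": {"deltas": [[[0,0,7],[0.05,-1.1,0],1],[[0,0,14],[0.2,-2.1,0],1],[[0,0,21],[0.5,-3.0,0],1],[[0,0,28],[0.9,-3.9,0],1],[[0,0,35],[1.4,-4.7,0],1]]}}

```text
clock: 43.65
tool_pos: [0.5219, -0.4116, 0.1221]
orientation: [89.8, 76.2, 148.1]
force: [-3.3, 0.8, -9.8]
opening: 0.0222
```

```bash
python3 bs.py; python3 -c "
from bat import *
chain([bpose(.38,.081),bpose(.38,.068)])"
```

```text
tool force [10.32  0.79 -1.07] 0.022153134220735223 along 0.07863219796691506 th 0.19711425381347825 [-22.8  32.2   5.1  -2.2 -76.5 -98.1]
[-0.07, 0.07, 7.92] [-0.17, -1.47, -0.05]  |turn| 7.9 |shift| 1.5
[0.0, 0.0, 0.0] [1.3, -0.0, -0.0]  |turn| 0.0 |shift| 1.3
```

>>> {"api": "servo_tool", "payload": {"deltas": [[[0,0,4],[-0.1,-0.8,0],1],[[0,0,8],[-0.1,-1.5,0],1],[[0,0,8],[-0.1,-1.5,0],1]]}}

```text
clock: 43.95
tool_pos: [0.5333, -0.4184, 0.1138]
orientation: [89.9, 67.5, 148.2]
force: [-5.3, 0.0, -7.4]
opening: 0.0225
```

```bash
python3 bs.py
```

```text
tool force [ 8.57  1.38 -2.8 ] 0.022460899334752978 along 0.07458626205123019 th 0.39498683462674256 [-23.5  39.3  14.9  -3.2 -87.9 -97.4]
```

>>> {"api": "servo_tool", "payload": {"deltas": [[[0,0,0],[0.4,0,0],1],[[0,0,0],[0.8,0,0],1],[[0,0,0],[1.2,0,0],1],[[0,0,0],[1.2,0,0],1]]}}

```text
clock: 44.35
tool_pos: [0.532, -0.4179, 0.1084]
orientation: [90.1, 68.2, 148.5]
force: [3.0, -3.1, 11.7]
opening: 0.0225
```

```bash
python3 bs.py
```

```text
tool force [-12.38   0.47  -1.1 ] 0.022517294490924485 along 0.0690279900162148 th 0.4058142082458571 [-23.4  39.   13.7  -3.  -86.3 -97.4]
```

>>> {"api": "servo_tool", "payload": {"deltas": [[[0,0,0],[-0.1,0,0],6],[[0,0,0],[-0.1,0,0],6],[[0,0,0],[-0.1,0,0],6],[[0,0,0],[-0.1,0,0],6],[[0,0,0],[-0.1,0,0],6]]}}

```text
clock: 44.85
tool_pos: [0.5321, -0.4179, 0.109]
orientation: [90.1, 68.2, 148.5]
force: [-0.4, -0.8, 0.7]
opening: 0.0562
```

>>> {"api": "servo_tool", "payload": {"deltas": [[[0,0,0],[-3,0,0],8],[[0,0,0],[-7,0,0],8],[[0,0,0],[-11,0,0],8],[[0,0,0],[-15,0,0],8],[[0,0,0],[-15,0,0],8]]}}

```text
clock: 45.35
tool_pos: [0.5817, -0.449, 0.2533]
orientation: [90.2, 68.7, 148.6]
force: [-0.1, -0.2, 0.2]
opening: 0.0796
```

```bash
python3 -c "
from bat import *
s=snap('scene');sc=s;im=cv2.cvtColor(s['image'],cv2.COLOR_RGB2BGR)
out=np.hstack([cv2.resize(im[230:330,130:230],(400,400),interpolation=cv2.INTER_CUBIC),cv2.resize(im[100:260,400-20:540],(400,400))]); cv2.imwrite('pics/f1.png',out)
m=sc['image'][250:268,170:186].max(2)<38; y,x=np.nonzero(m); print(x.mean()+170,y.mean()+250,len(x), 'start was 178.28 260.40 136'); print(cur()[0],cur()[2]['force'])"
```

```text
178.16233766233768 260.88961038961037 154 start was 178.28 260.40 136
[ 0.58094079 -0.44801095  0.25040219] [ 0.50184861  0.20609462 -1.00408185]
```

View pics/f1.png

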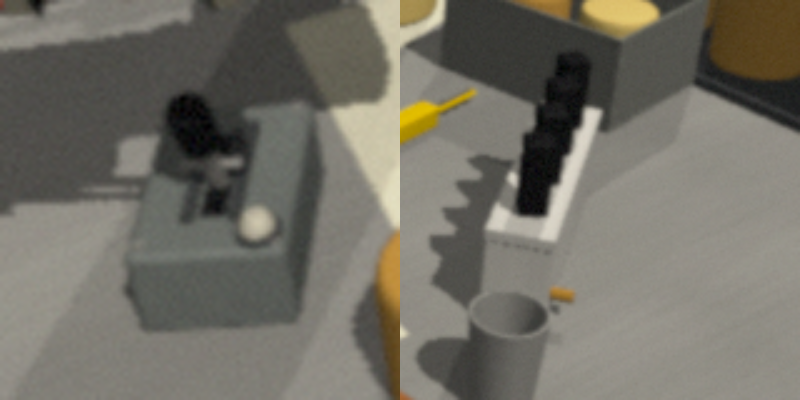

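The bat is back at its starting ON spot: its grip blob is at (178.2,260.9) against (178.3,260.4) at the start. All four irons are seated and the gripper is clear, so I hand in.

```bash
python3 -c "
from plant import ctrl
print(ctrl.close_job())"
```

```text
the job is handed in; nothing more can be done
None
```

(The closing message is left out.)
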